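# Clear the kitting board and sort the lamp columns by length

## Task

One row of the kitting board is littered with white offcuts: with the scraper block, not with your fingers, sweep them out over that row's open end onto the bench, and stand the scraper back upright on the bench. Then lay each of the three loose black columns (do not drop it) flat on the floor of the row whose fixed sample column has the same length, along that row in its empty bay. Leave the screw tub, the switch plate and the end cap where they are.

Things in the scene. Friction and masses are not known exactly. Their poses are not given: they have to be found in the camera images.
- board: Plywood kitting board, 246 (x) x 300 (y) x 10 mm, fixed to the bench; origin at the centre of its underside on the bench. Three rows lie side by side on it, in any order.
- row_short: Row for 75 mm columns: grey channel along its y, 79 x 300 mm; origin at the centre of its underside, 10 mm above the bench. Floor 8 mm above the origin; 69 mm clear between side ribs 10 mm high; open at -y, 14 mm lip at +y. A fixed sample column 75 mm long lies in it on the middle line from y = 72 to 147 mm; from there to y = -150 mm is the empty bay.
- bay_short (a point): Centre of the empty bay of row_short, on the channel floor (y = -39 mm in the row's frame); axes as the row's.
- row_mid: Row for 100 mm columns: grey channel along its y, 79 x 300 mm; origin at the centre of its underside, 10 mm above the bench. Floor 8 mm above the origin; 69 mm clear between side ribs 10 mm high; open at -y, 14 mm lip at +y. A fixed sample column 100 mm long lies in it on the middle line from y = 47 to 147 mm; from there to y = -150 mm is the empty bay.
- bay_mid (a point): Centre of the empty bay of row_mid, on the channel floor (y = -51.5 mm in the row's frame); axes as the row's.
- row_long: Row for 125 mm columns: grey channel along its y, 79 x 300 mm; origin at the centre of its underside, 10 mm above the bench. Floor 8 mm above the origin; 69 mm clear between side ribs 10 mm high; open at -y, 14 mm lip at +y. A fixed sample column 125 mm long lies in it on the middle line from y = 22 to 147 mm; from there to y = -150 mm is the empty bay.
- bay_long (a point): Centre of the empty bay of row_long, on the channel floor (y = -64 mm in the row's frame); axes as the row's.
- col_short: Loose black plastic column 75 mm long, lying along its own x axis: a round shaft 22 mm thick with a 30 mm square flange, 8 mm thick, at each end. Origin below its middle, on the bench; the shaft's axis is 15 mm above. The three columns differ in length only.
- centre_short (a point): Centre of col_short, on the shaft's axis.
- col_mid: Loose black plastic column 100 mm long, lying along its own x axis: a round shaft 22 mm thick with a 30 mm square flange, 8 mm thick, at each end. Origin below its middle, on the bench; the shaft's axis is 15 mm above. The three columns differ in length only.
- centre_mid (a point): Centre of col_mid, on the shaft's axis.
- col_long: Loose black plastic column 125 mm long, lying along its own x axis: a round shaft 22 mm thick with a 30 mm square flange, 8 mm thick, at each end. Origin below its middle, on the bench; the shaft's axis is 15 mm above. The three columns differ in length only.
- centre_long (a point): Centre of col_long, on the shaft's axis.
- scraper: Scraper block standing upright on the bench: foot 60 mm (x) x 26 mm (y) x 24 mm high with a rubber sole, above it a wooden grip 44 mm (x) x 24 mm (y) reaching to 74 mm. Origin at the centre of the underside. It sweeps along its y axis and fits a row with 4.5 mm to spare each side.
- offcut0: Loose white plastic offcut, 22 x 16 x 12 mm, lying on the floor of row_long's empty bay. Origin at the centre of its underside.
- offcut1: Loose white plastic offcut, 22 x 16 x 12 mm, lying on the floor of row_long's empty bay. Origin at the centre of its underside.
- offcut2: Loose white plastic offcut, 22 x 16 x 12 mm, lying on the floor of row_long's empty bay. Origin at the centre of its underside.
- screw_tub: White open tub of screws, 100 mm across, 75 mm high; a bystander, not to be disturbed. Origin at the centre of its underside.
- switch_plate: Black switch plate 70 x 45 x 19 mm; a bystander, not to be disturbed. Origin at the centre of its underside.
- end_cap: Black round end cap, 60 mm across, 18 mm high; a bystander, not to be disturbed. Origin at the centre of its underside.
Mind the look-alikes: they are no part of the job. What is shaped like the scraper but purple or red is not meant.

How it is judged:
On the way, in this order (a step that is already met when the one before it is completed fails the run):
1. the scraper is held down in the littered row, its sole within 10 mm of the floor (x of scraper in the frame of row_long between -0.02 and 0.02 m and y of scraper in the frame of row_long between -0.15 and 0.05 m and z of scraper in the frame of row_long below 0.018 m and contact force between the fingers and scraper above 0.5 N), for 0.1 s.
2. all offcuts are off the board, swept out by the scraper (it is near the row's open end: within 120 mm of the row's middle line, 30 to 300 mm from the row's centre towards -y) (height (world z) of each of offcut0, offcut1, offcut2 below 0.016 m and x of scraper in the frame of row_long between -0.12 and 0.12 m and y of scraper in the frame of row_long between -0.3 and -0.03 m), for 0.1 s.
3. the scraper stands on the bench again, let go, and the offcuts are off the board (height (world z) of each of offcut0, offcut1, offcut2 below 0.016 m and height (world z) of scraper below 0.006 m and angle between scraper's own z axis and vertical below 0.15 rad and linear speed of scraper below 0.02 m/s and contact force between the fingers and scraper below 0.1 N), for 0.2 s.
4. all three columns lie in the rows of their length (x of centre_short in the frame of row_short between -0.025 and 0.025 m and y of centre_short in the frame of row_short between -0.1175 and 0.0385 m and z of centre_short in the frame of row_short between 0.018 and 0.028 m and angle between the x axis of col_short and the y axis of row_short, either way round below 0.2 rad and linear speed of each of col_short, col_mid, col_long below 0.02 m/s and x of centre_mid in the frame of row_mid between -0.025 and 0.025 m and y of centre_mid in the frame of row_mid between -0.105 and 0.001 m and z of centre_mid in the frame of row_mid between 0.018 and 0.028 m and angle between the x axis of col_mid and the y axis of row_mid, either way round below 0.2 rad and x of centre_long in the frame of row_long between -0.025 and 0.025 m and y of centre_long in the frame of row_long between -0.0925 and -0.0365 m and z of centre_long in the frame of row_long between 0.018 and 0.028 m and angle between the x axis of col_long and the y axis of row_long, either way round below 0.2 rad), for 0.2 s.
At the end, for the whole second after the job is handed in: Offcuts on the bench (origins below 16 mm); scraper upright on the bench (0.15 rad), at rest; each column at rest on the floor of the row of its length, in the empty bay, within 25 mm of its middle line and 0.2 rad of its direction, at most 5 mm out of the open end (all of step 4 and height (world z) of each of offcut0, offcut1, offcut2 below 0.016 m and height (world z) of scraper below 0.006 m and angle between scraper's own z axis and vertical below 0.15 rad and linear speed of scraper below 0.02 m/s); the robot touches nothing.
It fails at once if a bystander (screw tub, switch plate, end cap) is moved more than 30 mm (distance of any of screw_tub, switch_plate, end_cap from where it was at the start of the episode above 0.03 m).
It fails at once if the fingers touch an offcut (contact force between the fingers and offcut0 above 0.3 N or contact force between the fingers and offcut1 above 0.3 N or contact force between the fingers and offcut2 above 0.3 N).
It fails at once if a column is dropped or thrown (faster than 0.8 m/s out of the fingers) ((linear speed of col_short above 0.8 m/s and contact force between the fingers and col_short below 0.05 N) or (linear speed of col_mid above 0.8 m/s and contact force between the fingers and col_mid below 0.05 N) or (linear speed of col_long above 0.8 m/s and contact force between the fingers and col_long below 0.05 N)).
It also fails if it takes over 72 s, if anything falls off the work surface, if the arm or the gripper's body presses on something with over 40 N, if the wrist force passes 120 N, or if a joint passes its speed limit or range.

## Robot

A 7-joint arm with a two-finger parallel gripper is mounted at the origin on the work surface. World frame = base frame: x ahead of the robot, y to its left, z up, the work surface at z = 0. Lengths are in m, angles in rad, forces in N, time in s.
With the tool pointing down it reaches from about 0.425 to 0.95 m from the base axis. Payload 4.7 kg.
Tool frame: the origin (TCP) lies on the centre line of the jaws, within the pads' length; the fingertips stand robot.tcp_to_tips ahead of it and the grasp point (between the pads) lies 6 mm ahead of it (robot.tcp_to_tips is the distance from the TCP to the fingertips, in m); z points along the fingers, y is the line along which they close (so a half turn about z gives the same grasp; the last joint's range is limited). The gripper opens to 87 mm and grips with 3 to 60 N. Pads are 19 mm wide; open, the fingers measure 117 mm over their backs; the gripper's body (75 mm by 190 mm) begins 51 mm behind the grasp point.
Start: joints at [1.232, 0.469, -0.049, 1.532, 0.024, 1.141, -0.082], TCP at [0.206, -0.643, 0.248] pointing down, gripper open.
Joint ranges: [-2.59, 2.59], [-0.33, 1.99], [-1.39, 1.29], [0.1, 2.45], [-1.04, 4.18], [0.21, 1.99], [-2.66, 2.66]. Speed limits (rad/s): [2.57, 2.57, 3.14, 3.14, 3.14, 3.14, 3.14].

## Interface

Orientations are given as a 3x3 rotation matrix whose columns are the frame's x, y, z axes.
In Python, from rig import robot gives the robot as it stands. The module is installed in compiled form; this text tells all that it offers.
- The arm moves only by the tool apply_moves, never from a script. Its argument "series" is a list of rows, each an object with "offset": the shift along the tool's x, y, z in cm, a list of three; "rotation": the turn, a rotation vector about the tool's x, y, z in rad, a list of three; "grip": the opening, from -1 (shut) to 1 (fully open). A call has 1 to 10 rows; each row shifts and turns the commanded pose from where the row before left it, along the tool's axes as they then stand; what a row does not reach is not made up. A row lasts 1/8 s, in which the tool goes at most 62.5 mm and 10.7 degrees, less where a joint would pass 70% of its speed; a pose out of reach is approached as far as the arm can. A call with a gripper value outside its range is refused whole. The fingers move at their own pace and stop on an object; "grip_force" is the grip in N (left out, the last holds). Time passes only in rows, so rows that do not move let the fingers close. It gives the time, the measured TCP pose, the force, the opening and the grip force at its end, in the units of the state.
- robot.read_state(): the state, without advancing time (a new reading comes with each control period).
- robot.get_image(name): name is "side" or "top"; returns the picture (384x512x3 uint8, red, green, blue); there is no depth.
- robot.camera_info(name): a dict with "intrinsics" (3x3 intrinsics, pixels), "origin" and "orientation" of the camera in the world. Camera axes: x right, y up, looking along -z (the intrinsics and any distortion apply to the point x, -y, -z); pixel columns grow to the right and rows downward; lengths in m; the calibration is good to about 2 mm. A picture is of the moment at which its call begins. camera_info takes no time and is no camera call.
- robot.finish_job(): hands the job in; it is judged then, once.
The state is a dict: "time_s": time; "qpos": joint angles; "joint_velocities": joint speeds; "tau": joint torques, N m; "eef_pos": TCP position; "eef_rot": TCP orientation; "ft_force": force on the tool from outside, world axes, zero at the start; "torque": the same for the moment, N m; "opening": finger opening in m; "gripper_force": force on a finger pad.
Only numpy, scipy, OpenCV 4.12 (cv2) and the standard library are available. Lean on these libraries where they do the work, as an engineer would, in place of code of your own. Each camera call takes 0.05 s, during which the arm holds its last target. There are 200 camera calls.

## Working session

There is one attempt and no reset: what is moved stays moved. The work goes in short steps, Python scripts to look and compute and a tool call to move; the robot and the scene stay as the last step left them, time stands still between calls to the robot, and variables do not carry over. Pictures are saved under pics/ and viewed, at most 10 in all, crops included, and the job is handed in when it is done.

Besides the shell and the picture viewer there is one more tool, called in YAML: its name, and indented under it one key for each argument. apply_moves: Moves the arm, as the interface text tells. Its arguments: {"type":"object","properties":{"series":{"type":"array"},"grip_force":{"type":"number"}},"required":["series"]}

```bash
mkdir -p pics; python3 - <<'E'
from rig import robot
import cv2,numpy as np
np.set_printoptions(precision=4,suppress=True)
for n in("top","side"):
    im=robot.get_image(n); cv2.imwrite(f"pics/{n}0.png",im[:,:,::-1])
    cv2.imwrite(f"pics/{n}0v.png",cv2.resize(im[:,:,::-1],(800,600),interpolation=cv2.INTER_CUBIC))
    print(n,robot.camera_info(n))
s=robot.read_state();print(s,robot.tcp_to_tips)
E
```

```text
top {'intrinsics': array([[476.3256,   0.    , 251.9586],
       [  0.    , 476.3256, 191.3219],
       [  0.    ,   0.    ,   1.    ]]), 'origin': array([0.3074, 0.0014, 1.6065]), 'orientation': array([[-0.0027,  0.9896, -0.1435],
       [-0.9999, -0.0007,  0.0143],
       [ 0.0141,  0.1435,  0.9895]])}
side {'intrinsics': array([[475.3991,   0.    , 251.987 ],
       [  0.    , 475.3991, 200.9604],
       [  0.    ,   0.    ,   1.    ]]), 'origin': array([ 0.2452, -1.3556,  0.9041]), 'orientation': array([[ 0.9787,  0.1269, -0.1615],
       [-0.2043,  0.5189, -0.8301],
       [-0.0216,  0.8454,  0.5337]])}
{'time_s': 0.1, 'qpos': array([ 1.2321,  0.4694, -0.0486,  1.5335,  0.0241,  1.141 , -0.0823]), 'joint_velocities': array([-0.0015, -0.0007, -0.0006, -0.0026,  0.0004,  0.0013,  0.0007]), 'tau': array([ -0.0001, -50.9168,  -0.0815, -23.6829,  -0.0615,   0.0344,
         0.0001]), 'eef_pos': array([ 0.2056, -0.6424,  0.2466]), 'eef_rot': array([[ 0.9524,  0.3049, -0.0006],
       [ 0.3049, -0.9524,  0.0016],
       [-0.0001, -0.0017, -1.    ]]), 'ft_force': array([0.1421, 0.0956, 0.0116]), 'torque': array([ 0.0171,  0.0353, -0.0055]), 'gripper_force': 0.0, 'opening': 0.08710058579359473} 0.025
```

View pics/top0v.png

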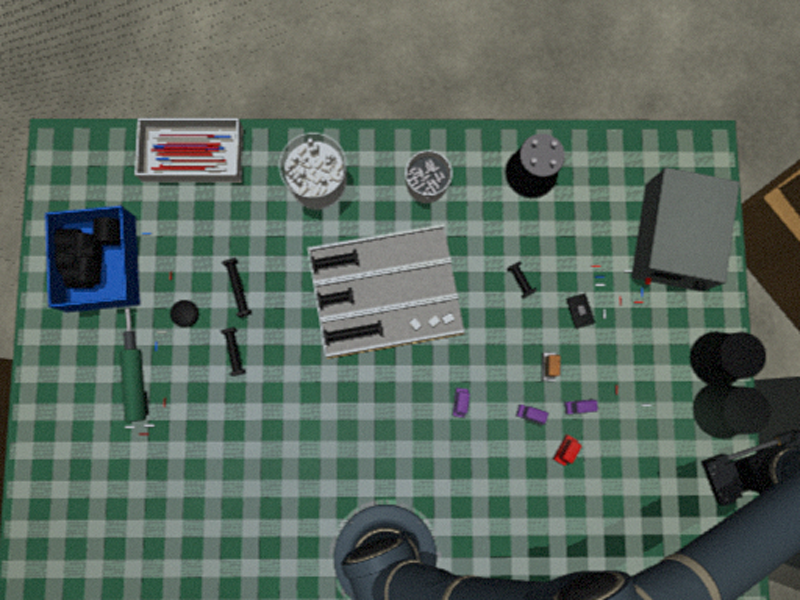

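View pics/side0v.png

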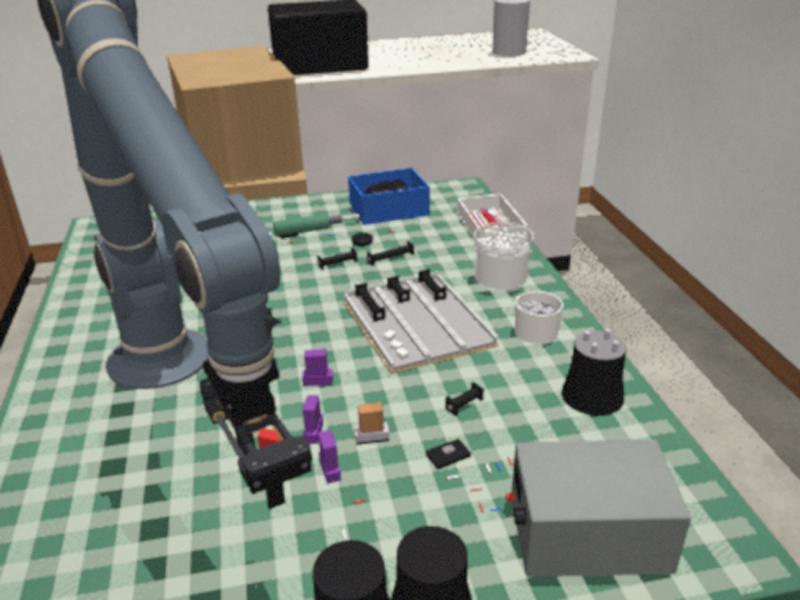

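The top view shows the board at about (388,292), with its open ends to the right. The rows from top to bottom are mid, short and long, and the offcuts lie in the bottom (long) row near (415–448,322). The loose columns are long at (237,287), mid at (233,350) and short at (521,280). The scraper (tan grip, light foot) is at (552,366). The side view agrees, with the scraper at (371,422). Next I fit the silhouettes in both views.

```bash
cat > h.py <<'E'
from rig import robot
import cv2,numpy as np
from scipy.optimize import minimize
np.set_printoptions(precision=4,suppress=True)
CI={n:robot.camera_info(n) for n in("top","side")}
def proj(n,P):
    c=CI[n];p=(np.atleast_2d(P)-c["origin"])@c["orientation"];q=np.c_[p[:,0],-p[:,1],-p[:,2]]@c["intrinsics"].T
    return q[:,:2]/q[:,2:]
def tri(pt,ps):
    A=[];b=[]
    for n,u in(("top",pt),("side",ps)):
        c=CI[n];d=np.linalg.inv(c["intrinsics"])@[u[0],u[1],1];d=c["orientation"]@[d[0],-d[1],-d[2]];d/=np.linalg.norm(d)
        M=np.eye(3)-np.outer(d,d);A.append(M);b.append(M@c["origin"])
    return np.linalg.lstsq(np.vstack(A),np.hstack(b),rcond=None)[0]
def box(x0,x1,y0,y1,z0,z1): return np.array([[x,y,z] for x in(x0,x1) for y in(y0,y1) for z in(z0,z1)])
def col(L):
    h=L/2;a=np.linspace(0,2*np.pi,16);cyl=np.array([[s*h,.011*np.cos(t),.015+.011*np.sin(t)] for s in(-1,1) for t in a])
    return [cyl,box(-h,-h+.008,-.015,.015,0,.03),box(h-.008,h,-.015,.015,0,.03)]
SCR=[box(-.03,.03,-.013,.013,0,.024),box(-.022,.022,-.012,.012,.024,.074)]
BRD=[box(-.123,.123,-.15,.15,0,.01),box(-.1185,.1185,-.15,.15,.01,.018),box(-.1185,.1185,.145,.15,.01,.024)]+[box(a,b,-.15,.15,.01,.028) for a,b in((-.1185,-.1135),(.1135,.1185))]
def place(parts,p):
    c,s=np.cos(p[2]),np.sin(p[2]);R=np.array([[c,-s,0],[s,c,0],[0,0,1]])
    return [q@R.T+[p[0],p[1],p[3]] for q in parts]
S=4
def sil(n,parts,p,shape=(384,512)):
    m=np.zeros((shape[0]*S,shape[1]*S),np.uint8)
    for q in place(parts,p):
        u=(proj(n,q)+.5)*S-.5;cv2.fillConvexPoly(m,cv2.convexHull(np.round(u).astype(np.int32)),255)
    return cv2.resize(m,shape[::-1],interpolation=cv2.INTER_AREA)/255.
def fit(masks,parts,p0,freez=True):
    def f(p):
        p=np.r_[p,0][:4];return sum(np.abs(sil(n,parts,p)-masks[n]).sum()/(masks[n].sum()+1) for n in masks)
    p0=np.array(p0,float)[:4 if freez else 3];st=np.array([.01,.01,.15,.006])[:len(p0)]
    for k in range(2):
        r=minimize(f,p0,method="Nelder-Mead",options=dict(initial_simplex=np.vstack([p0]+[p0+np.eye(len(p0))[i]*st[i]/(1+k*2) for i in range(len(p0))]),maxiter=160,xatol=1e-4,fatol=1e-4));p0=r.x
    return r.x,r.fun
def onplane(n,u,z):
    c=CI[n];d=np.linalg.inv(c["intrinsics"])@[u[0],u[1],1];d=c["orientation"]@[d[0],-d[1],-d[2]]
    return c["origin"]+d*(z-c["origin"][2])/d[2]
E
python3 - <<'E'
from h import *
k=1/1.5625
for nm,a,b in(("long",(237,287),(391,252)),("mid",(233,350),(337,258)),("short",(521,280),(464,398)),("scr",(552,366),(371,422)),
  ("bTL",(308,246),(436,270)),("bTR",(444,227),(495,339)),("bBR",(464,333),(392,366)),("bBL",(326,356),(346,291)),("tub",(428,175),(538,318)),("cap",(184,313),(362,239)),("plate",(581,310),(448,454))):
    print(nm,tri(np.array(a)*k,np.array(b)*k))
T=cv2.imread("pics/top0.png");Sd=cv2.imread("pics/side0.png")
c1=cv2.resize(T[130:240,140:400],None,fx=3,fy=3,interpolation=cv2.INTER_CUBIC)
cv2.imwrite("pics/c1.png",c1)
c2=cv2.resize(Sd[145:310,195:335],None,fx=3.6,fy=3.6,interpolation=cv2.INTER_CUBIC);cv2.imwrite("pics/c2.png",c2)
for n,I,pts in(("top",T,((151,185),(333,180),(353,234),(353,241),(250,180),(240,170),(270,205))),("side",Sd,((250,161),(237,266),(237,277),(290,210)))):
    print(n,[(p,I[p[1],p[0]].tolist()) for p in pts])
E
```

```text
long [0.5657 0.3159 0.0184]
mid [0.428  0.3212 0.0164]
short [ 0.5808 -0.2985  0.0165]
scr [ 0.3928 -0.3542  0.0407]
bTL [0.6486 0.1628 0.0372]
bTR [ 0.6971 -0.1321  0.0228]
bBR [ 0.4664 -0.1723  0.0206]
bBL [0.4177 0.1215 0.0339]
tub [ 0.8073 -0.0968  0.0372]
cap [0.5099 0.4306 0.0071]
plate [ 0.515  -0.4292  0.0069]
top [((151, 185), [28, 21, 23]), ((333, 180), [23, 27, 26]), ((353, 234), [63, 105, 156]), ((353, 241), [77, 80, 81]), ((250, 180), [133, 133, 135]), ((240, 170), [134, 137, 137]), ((270, 205), [134, 137, 138])]
side [((250, 161), [41, 38, 42]), ((237, 266), [57, 88, 126]), ((237, 277), [129, 129, 136]), ((290, 210), [192, 196, 199])]
```

View pics/c1.png

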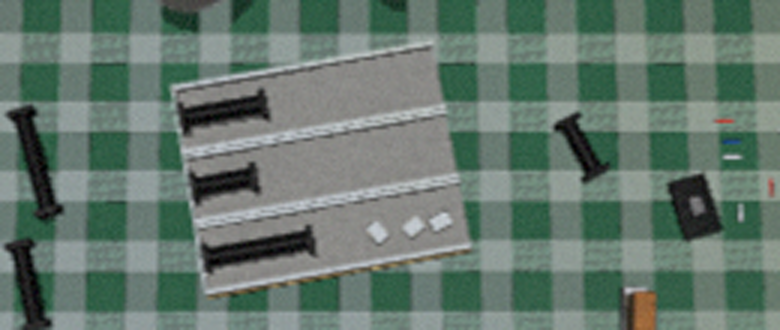

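View pics/c2.png

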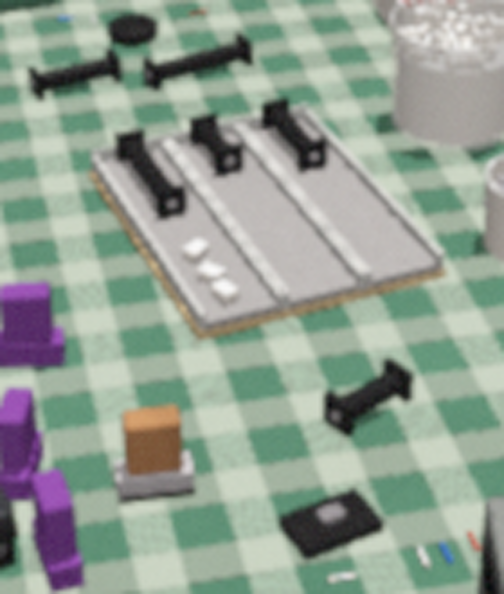

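The crops are clear. In crop 1 the loose columns are at about (35,165), (28,285) and (580,147), the offcuts at (378,232), (413,226) and (441,221), and the scraper at (640,308). In crop 2 the scraper is at (153,455), with its wide side roughly along world x.

```bash
cat > m.py <<'E'
from h import *
def comp(b,seed,close=0,hull=False):
    b=b.astype(np.uint8)
    if close: b=cv2.morphologyEx(b,cv2.MORPH_CLOSE,np.ones((close,close)))
    n,l,st,ce=cv2.connectedComponentsWithStats(b,connectivity=8)
    d=np.hypot(*(ce[1:]-seed).T)+1e3*(st[1:,4]<25);i=1+d.argmin();m=(l==i).astype(np.uint8)
    if hull:
        m=(m*0);cv2.fillConvexPoly(m,cv2.convexHull(np.argwhere(l==i)[:,::-1].astype(np.int32)),1)
    return m.astype(float)
black=lambda I:I.max(2)<75
def orange(I):
    I=I.astype(int);return (I[...,2]-I[...,0]>28)&(I[...,1]<I[...,2]-12)&(I[...,1]>I[...,0]+5)
E
python3 - <<'E'
from m import *
I={n:cv2.imread(f"pics/{n}0.png") for n in("top","side")}
ov={n:I[n].copy() for n in I}
def run(nm,maskf,parts,p0,z0,**k):
    ms={}
    for n in I:
        s=proj(n,[p0[0],p0[1],z0])[0];ms[n]=comp(maskf(I[n]),s,**k)
        cs,_=cv2.findContours((ms[n]>.5).astype(np.uint8),cv2.RETR_EXTERNAL,cv2.CHAIN_APPROX_NONE);cv2.drawContours(ov[n],cs,-1,(0,0,255),1)
    best=min((fit(ms,parts,[p0[0],p0[1],y,0]) for y in p0[2]),key=lambda r:r[1])
    b3=fit(ms,parts,best[0],False)
    print(nm,"free",best,"z=0",b3,{n:ms[n].sum() for n in ms})
    return b3[0]
run("long",black,col(.125),(.566,.316,(.2,)),.015)
run("mid",black,col(.100),(.428,.321,(.15,)),.015)
run("short",black,col(.075),(.581,-.299,(.35,)),.015)
run("grip",orange,[SCR[1]],(.393,-.354,(0.,.25,-.25)),.05)
def grey(J):
    h=cv2.GaussianBlur(J,(3,3),0).astype(int);return (h[...,1]-(h[...,0]+h[...,2])/2<5)
run("board",grey,BRD,(.557,-.005,(.163,)),.018,hull=True)
for n in I: cv2.imwrite(f"pics/ov{n}.png",ov[n])
cv2.imwrite("pics/ov.png",np.vstack([cv2.resize(ov["top"][130:250,140:370],None,fx=2.5,fy=2.5),cv2.resize(ov["side"][145:290,200:316],(575,300)) ]) if 0 else cv2.resize(ov["top"][130:250,130:380],None,fx=3,fy=3))
E
```

```text
long free (array([ 0.5639,  0.3175,  0.2769, -0.0008]), np.float64(0.6710640198108229)) z=0 (array([0.5638, 0.3173, 0.2849]), np.float64(0.6693658912840499)) {'top': np.float64(279.0), 'side': np.float64(137.0)}
mid free (array([ 0.4275,  0.3227,  0.2156, -0.0024]), np.float64(0.6707516874725885)) z=0 (array([0.4265, 0.3212, 0.2293]), np.float64(0.6824818772753691)) {'top': np.float64(234.0), 'side': np.float64(116.0)}
short free (array([ 0.5813, -0.2979,  0.5346,  0.0003]), np.float64(0.5655763810454125)) z=0 (array([ 0.5814, -0.2986,  0.5378]), np.float64(0.5679619850015771)) {'top': np.float64(163.0), 'side': np.float64(187.0)}
grip free (array([ 0.3928, -0.3534, -0.1385,  0.0017]), np.float64(0.6365063519250272)) z=0 (array([ 0.3936, -0.3524, -0.1459]), np.float64(0.6467799117352666)) {'top': np.float64(106.0), 'side': np.float64(276.0)}
board free (array([ 0.5593, -0.0028,  0.1673,  0.0084]), np.float64(0.08551514457116922)) z=0 (array([ 0.5601, -0.0012,  0.1614]), np.float64(0.1263124213956236)) {'top': np.float64(6417.0), 'side': np.float64(3900.0)}
```

```bash
cat > s.py <<'E'
from m import *
I={n:cv2.imread(f"pics/{n}0.png") for n in("top","side")}
B=np.array([.5595,-.002,.165]);R=lambda a:np.array([[np.cos(a),-np.sin(a)],[np.sin(a),np.cos(a)]])
for nm,L,rx,y in(("long",.125,-.08,.0845),("short",.075,0,.1095),("mid",.1,.08,.097)):
    p=B[:2]+R(B[2])@[rx,y];ms={n:comp(black(I[n]),proj(n,[*p,.033])[0]) for n in I}
    r=fit(ms,col(L),[*p,B[2]+np.pi/2,.018]);q=r[0]
    print(nm,q,q[2]-np.pi/2,r[1],"pred",p,[m.sum() for m in ms.values()])
k=3
ov={n:cv2.resize(I[n],None,fx=k,fy=k,interpolation=cv2.INTER_CUBIC) for n in I}
def line(n,P,c):
    u=np.round((proj(n,P)+.5)*k-.5).astype(np.int32);cv2.polylines(ov[n],[u],True,c,1)
for n in I:
    W=lambda x,y,z:[*(B[:2]+R(B[2])@[x,y]),z]
    line(n,[W(a*.123,b*.15,.0) for a,b in((1,1),(1,-1),(-1,-1),(-1,1))],(0,0,255))
    for rx in(-.08,0,.08): line(n,[W(rx+a*.0345,b*.15,.018) for a,b in((1,1),(1,-1),(-1,-1),(-1,1))],(255,0,0))
    for pts in place(SCR,[.3932,-.353,-.142,0]): line(n,cv2.convexHull(pts[:,:2].astype(np.float32))[:,0].tolist() and [[*u,pts[:,2].max()] for u in cv2.convexHull(pts[:,:2].astype(np.float32))[:,0]],(255,0,255))
    for L,p in((.125,(.5638,.3173,.285)),(.1,(.427,.3217,.225)),(.075,(.5814,-.2983,.536))):
        line(n,[[*(np.array(p[:2])+R(p[2])@[a*L/2,b*.015]),.03] for a,b in((1,1),(1,-1),(-1,-1),(-1,1))],(0,255,255))
a=ov["top"][390:750,430:1110];b=ov["side"][430:930,590:990]
cv2.imwrite("pics/ovA.png",cv2.resize(a,(800,424)));cv2.imwrite("pics/ovB.png",cv2.resize(b,(480,600)))
E
python3 s.py
```

```text
long [0.4645 0.0649 1.7349 0.0186] 0.16408218996158586 0.5756167972961049 pred [0.4667 0.0682] [np.float64(268.0), np.float64(151.0)]
short [0.5383 0.1032 1.7472 0.0209] 0.17636019805308978 0.6556504169156777 pred [0.5415 0.106 ] [np.float64(168.0), np.float64(105.0)]
mid [0.6187 0.1054 1.7441 0.0208] 0.17332316966582173 0.6373448773448773 pred [0.6225 0.1068] [np.float64(219.0), np.float64(125.0)]
```

View pics/ovA.png

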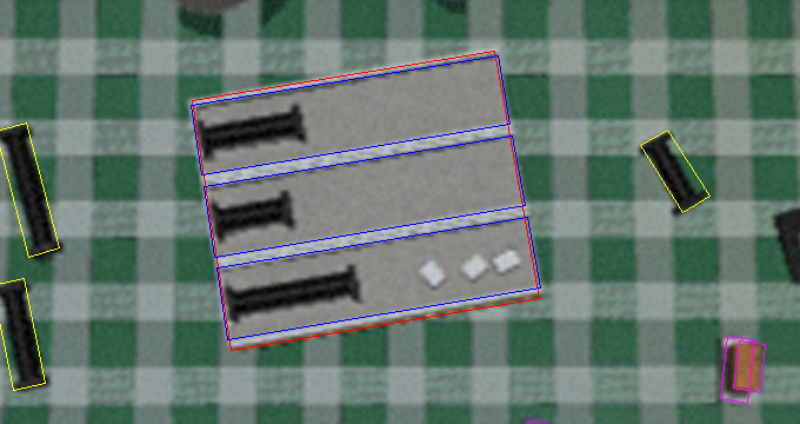

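View pics/ovB.png

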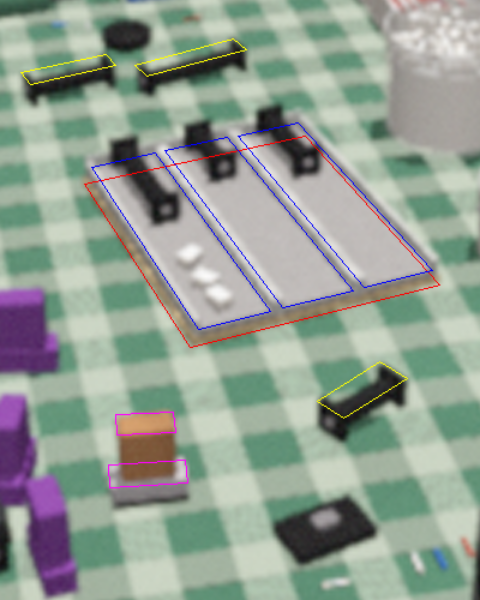

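The overlays match the board, columns and scraper in both views (scraper at (742,370) in overlay A and (148,455) in overlay B). The fitted heights are about 0 for loose parts and about 19–21 mm for the samples, which is what they must be. Next I plan the scraper grasp.

```bash
cat > go.py <<'E'
from rig import robot
import numpy as np
from scipy.spatial.transform import Rotation as Ro
B=np.array([.558,-.0035]);BA=.167;xh=np.array([np.cos(BA),np.sin(BA)]);yh=np.array([-np.sin(BA),np.cos(BA)])
RX=dict(long=-.0795,short=0,mid=.0795)
def row(n,x,y): return B+xh*(RX[n]+x)+yh*y
def st(p): d=np.asarray(p)[:2]-B; return d@xh,d@yh
def go(name,xy,z,ang):
    "ang: world angle (rad) of tool y, mod pi"
    s=robot.read_state();R=np.array(s["eef_rot"]);y=np.array([np.cos(ang),np.sin(ang),0])
    if y@R[:,1]<0:y=-y
    T=np.c_[np.cross(y,[0,0,-1]),y,[0,0,-1]]
    rv=Ro.from_matrix(R.T@T).as_rotvec();d=T.T@(np.r_[xy,z]-s["eef_pos"])*100
    print(name,"target",np.round([*xy,z],4),"rotvec",np.round(rv,3),"offset cm (after turn)",np.round(d,2))
E
python3 - <<'E'
from go import *
from h import onplane
for u in((432,273),(474,266),(507,261)):
    p=onplane("top",np.array([u[0]/3.529+143.33,u[1]/3.533+130]),.030);a=st(p);print("offcut",p,"in row_long",a[0]+.0795,a[1])
go("scraper",(.3932,-.353),.135,-.142+np.pi/2)
E
```

```text
offcut [ 0.4824 -0.0672  0.03  ] in row_long -0.005662040080957068 -0.05021005215186824
offcut [ 0.489  -0.1069  0.03  ] in row_long -0.0057646206669772215 -0.09048670501489126
offcut [ 0.4937 -0.1382  0.03  ] in row_long -0.006312862198743413 -0.12210148545840953
scraper target [ 0.3932 -0.353   0.135 ] rotvec [-0.002  0.     0.452] offset cm (after turn) [ 14.47 -31.31  11.16]
```

apply_moves:
  series:
    - {"offset": [0, 0, 0], "rotation": [0, 0, 0.15], "grip": 1}
    - {"offset": [0, 0, 0], "rotation": [0, 0, 0.15], "grip": 1}
    - {"offset": [0, 0, 0], "rotation": [0, 0, 0.15], "grip": 1}
    - {"offset": [2.1, -4.5, 1.6], "rotation": [0, 0, 0], "grip": 1}
    - {"offset": [2.1, -4.5, 1.6], "rotation": [0, 0, 0], "grip": 1}
    - {"offset": [2.1, -4.5, 1.6], "rotation": [0, 0, 0], "grip": 1}
    - {"offset": [2.1, -4.5, 1.6], "rotation": [0, 0, 0], "grip": 1}
    - {"offset": [2.1, -4.5, 1.6], "rotation": [0, 0, 0], "grip": 1}
    - {"offset": [2.1, -4.5, 1.6], "rotation": [0, 0, 0], "grip": 1}
    - {"offset": [1.9, -4.3, 1.6], "rotation": [0, 0, 0], "grip": 1}

```text
time_s: 1.35
eef_pos: [0.3939, -0.3515, 0.1349]
eef_rot: [[0.99, -0.139, 0.0], [-0.139, -0.99, 0.0], [-0.0, -0.0, -1.0]]
ft_force: [1.4, -0.2, 0.2]
opening: 0.0868
gripper_force: 0.0
```

apply_moves:
  series:
    - {"offset": [0, 0, 0], "rotation": [0, 0, 0], "grip": 1}
    - {"offset": [0, 0, 0], "rotation": [0, 0, 0], "grip": 1}

```text
time_s: 1.6
eef_pos: [0.3928, -0.3536, 0.1355]
eef_rot: [[0.99, -0.14, -0.0], [-0.14, -0.99, -0.0], [-0.0, 0.0, -1.0]]
ft_force: [0.4, -0.2, -0.2]
opening: 0.0872
gripper_force: 0.0
```

```bash
python3 - <<'E'
from go import *
go("scraper",(.3932,-.353),.057,-.142+np.pi/2)
E
```

```text
scraper target [ 0.3932 -0.353   0.057 ] rotvec [0.    0.    0.002] offset cm (after turn) [ 0.03 -0.07  7.85]
```

apply_moves:
  series:
    - {"offset": [0, 0, 2.6], "rotation": [0, 0, 0], "grip": 1}
    - {"offset": [0, 0, 2.6], "rotation": [0, 0, 0], "grip": 1}
    - {"offset": [0, 0, 2.65], "rotation": [0, 0, 0], "grip": 1}
    - {"offset": [0, 0, 0], "rotation": [0, 0, 0], "grip": 1}
    - {"offset": [0, 0, 0], "rotation": [0, 0, 0], "grip": -1}
    - {"offset": [0, 0, 0], "rotation": [0, 0, 0], "grip": -1}
    - {"offset": [0, 0, 0], "rotation": [0, 0, 0], "grip": -1}
    - {"offset": [0, 0, 0], "rotation": [0, 0, 0], "grip": -1}
  grip_force: 30

```text
time_s: 2.6
eef_pos: [0.3934, -0.3533, 0.0575]
eef_rot: [[0.99, -0.14, 0.001], [-0.14, -0.99, -0.001], [0.001, 0.0, -1.0]]
ft_force: [0.5, 0.3, -0.6]
opening: 0.0545
gripper_force: 0.0
```

apply_moves:
  series:
    - {"offset": [0, 0, 0], "rotation": [0, 0, 0], "grip": -1}
    - {"offset": [0, 0, 0], "rotation": [0, 0, 0], "grip": -1}
    - {"offset": [0, 0, 0], "rotation": [0, 0, 0], "grip": -1}
    - {"offset": [0, 0, 0], "rotation": [0, 0, 0], "grip": -1}
    - {"offset": [0, 0, 0], "rotation": [0, 0, 0], "grip": -1}

```text
time_s: 3.22
eef_pos: [0.3932, -0.3529, 0.057]
eef_rot: [[0.99, -0.14, -0.0], [-0.14, -0.99, 0.0], [-0.0, -0.0, -1.0]]
ft_force: [0.5, 1.2, 0.8]
opening: 0.0243
gripper_force: 29.4
```

```bash
python3 - <<'E'
from go import *
s=robot.read_state();print(s["opening"],s["gripper_force"],s["eef_pos"],s["ft_force"])
E
```

```text
0.024273600400484912 29.369285926506734 [ 0.39321236 -0.35287427  0.05701374] [0.45754024 1.16411142 0.75883979]
```

apply_moves:
  series:
    - {"offset": [0, 0, -2], "rotation": [0, 0, 0], "grip": -1}
    - {"offset": [0, 0, -3], "rotation": [0, 0, 0], "grip": -1}
    - {"offset": [0, 0, -3], "rotation": [0, 0, 0], "grip": -1}
    - {"offset": [0, 0, 0], "rotation": [0, 0, -0.155], "grip": -1}
    - {"offset": [0, 0, 0], "rotation": [0, 0, -0.154], "grip": -1}
    - {"offset": [0, 0, 0], "rotation": [0, 0, 0], "grip": -1}

```text
time_s: 3.98
eef_pos: [0.3926, -0.3532, 0.1367]
eef_rot: [[0.986, 0.166, -0.001], [0.166, -0.986, 0.0], [-0.0, -0.0, -1.0]]
ft_force: [0.1, 0.5, -3.1]
opening: 0.0241
gripper_force: 29.4
```

```bash
python3 - <<'E'
from go import *
go("hover",row("long",0,-.012),.130,BA+np.pi/2)
go("low",row("long",0,-.012),.077,BA+np.pi/2)
E
```

```text
hover target [ 0.4816 -0.0285  0.13  ] rotvec [-0.  0. -0.] offset cm (after turn) [ 14.17 -30.54   0.67]
low target [ 0.4816 -0.0285  0.077 ] rotvec [-0.  0. -0.] offset cm (after turn) [ 14.17 -30.54   5.97]
```

apply_moves:
  series:
    - {"offset": [1.77, -3.82, 0], "rotation": [0, 0, 0], "grip": -1}
    - {"offset": [1.77, -3.82, 0], "rotation": [0, 0, 0], "grip": -1}
    - {"offset": [1.77, -3.82, 0], "rotation": [0, 0, 0], "grip": -1}
    - {"offset": [1.77, -3.82, 0], "rotation": [0, 0, 0], "grip": -1}
    - {"offset": [1.77, -3.82, 0], "rotation": [0, 0, 0], "grip": -1}
    - {"offset": [1.77, -3.82, 0], "rotation": [0, 0, 0], "grip": -1}
    - {"offset": [1.77, -3.82, 0], "rotation": [0, 0, 0], "grip": -1}
    - {"offset": [1.77, -3.82, 0.6], "rotation": [0, 0, 0], "grip": -1}
    - {"offset": [0, 0, 2.5], "rotation": [0, 0, 0], "grip": -1}
    - {"offset": [0, 0, 0], "rotation": [0, 0, 0], "grip": -1}

```text
time_s: 5.22
eef_pos: [0.4797, -0.028, 0.1045]
eef_rot: [[0.986, 0.167, -0.005], [0.167, -0.986, -0.0], [-0.005, -0.001, -1.0]]
ft_force: [-0.1, -0.7, -2.4]
opening: 0.0245
gripper_force: 29.4
```

```bash
python3 - <<'E'
from go import *
import cv2
go("low",row("long",0,-.012),.077,BA+np.pi/2)
a=robot.get_image("top")[125:245,180:320,::-1];b=robot.get_image("side")[140:250,205:325,::-1]
f=lambda i:cv2.resize(i,(400,int(400*i.shape[0]/i.shape[1])),interpolation=cv2.INTER_CUBIC)
a,b=f(a),f(b);h=max(len(a),len(b));p=lambda i:cv2.copyMakeBorder(i,0,h-len(i),0,0,0)
cv2.imwrite("pics/hover.png",np.hstack([p(a),p(b)]))
E
```

```text
low target [ 0.4816 -0.0285  0.077 ] rotvec [-0.001  0.005  0.001] offset cm (after turn) [0.17 0.08 2.75]
```

View pics/hover.png

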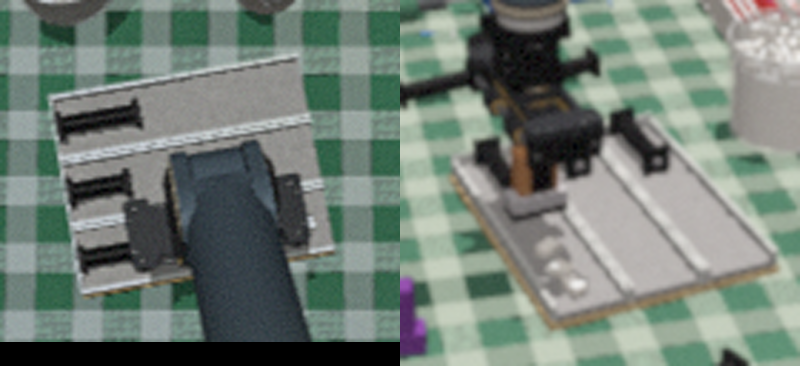

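The side view shows the scraper centred over the long row at (537,200), between the sample and the offcuts. I'll lower it gently.

apply_moves:
  series:
    - {"offset": [0.17, 0.05, 1.0], "rotation": [0, 0.004, 0], "grip": -1}
    - {"offset": [0, 0, 0.7], "rotation": [0, 0, 0], "grip": -1}
    - {"offset": [0, 0, 0.4], "rotation": [0, 0, 0], "grip": -1}
    - {"offset": [0, 0, 0.3], "rotation": [0, 0, 0], "grip": -1}
    - {"offset": [0, 0, 0], "rotation": [0, 0, 0], "grip": -1}

```text
time_s: 5.95
eef_pos: [0.4831, -0.0284, 0.0819]
eef_rot: [[0.986, 0.168, 0.004], [0.168, -0.986, 0.001], [0.004, -0.0, -1.0]]
ft_force: [0.2, -0.2, -1.6]
opening: 0.0241
gripper_force: 29.4
```

apply_moves:
  series:
    - {"offset": [-0.15, 0, 0.25], "rotation": [0, -0.003, 0], "grip": -1}
    - {"offset": [0, 0, 0.2], "rotation": [0, 0, 0], "grip": -1}
    - {"offset": [0, 0, 0.1], "rotation": [0, 0, 0], "grip": -1}
    - {"offset": [0, 0, 0], "rotation": [0, 0, 0], "grip": -1}

```text
time_s: 6.45
eef_pos: [0.4817, -0.0286, 0.0765]
eef_rot: [[0.986, 0.168, 0.001], [0.168, -0.986, 0.0], [0.001, 0.0, -1.0]]
ft_force: [-0.7, -0.1, -2.0]
opening: 0.0242
gripper_force: 29.4
```

apply_moves:
  series:
    - {"offset": [0, 1, 0], "rotation": [0, 0, 0], "grip": -1}
    - {"offset": [0, 1.5, 0], "rotation": [0, 0, 0], "grip": -1}
    - {"offset": [0, 1.5, 0], "rotation": [0, 0, 0], "grip": -1}
    - {"offset": [0, 1.5, 0], "rotation": [0, 0, 0], "grip": -1}
    - {"offset": [0, 1.5, 0], "rotation": [0, 0, 0], "grip": -1}
    - {"offset": [0, 1.5, 0], "rotation": [0, 0, 0], "grip": -1}

```text
time_s: 7.2
eef_pos: [0.4962, -0.1136, 0.0765]
eef_rot: [[0.986, 0.168, 0.001], [0.168, -0.986, 0.0], [0.001, 0.0, -1.0]]
ft_force: [-0.9, -0.5, -2.4]
opening: 0.0239
gripper_force: 29.4
```

apply_moves:
  series:
    - {"offset": [0, 2, 0], "rotation": [0, 0, 0], "grip": -1}
    - {"offset": [0, 2, 0], "rotation": [0, 0, 0], "grip": -1}
    - {"offset": [0, 2, 0], "rotation": [0, 0, 0], "grip": -1}
    - {"offset": [0, 2, 0], "rotation": [0, 0, 0], "grip": -1}
    - {"offset": [0, 1.5, 0], "rotation": [0, 0, 0], "grip": -1}
    - {"offset": [0, 0, 0], "rotation": [0, 0, 0], "grip": -1}
    - {"offset": [0, 0, 0], "rotation": [0, 0, 0], "grip": -1}

```text
time_s: 8.07
eef_pos: [0.5119, -0.2053, 0.0765]
eef_rot: [[0.986, 0.169, 0.001], [0.169, -0.986, 0.001], [0.001, -0.001, -1.0]]
ft_force: [-0.7, 0.8, -3.1]
opening: 0.0239
gripper_force: 29.4
```

```bash
python3 - <<'E'
from go import *
import cv2
p=robot.read_state()["eef_pos"];print(p,st(p))
a=robot.get_image("top")[125:265,180:360,::-1];b=robot.get_image("side")[140:310,190:330,::-1]
f=lambda i:cv2.resize(i,(400,int(400*i.shape[0]/i.shape[1])),interpolation=cv2.INTER_CUBIC)
a,b=f(a),f(b);h=max(len(a),len(b));p=lambda i:cv2.copyMakeBorder(i,0,h-len(i),0,0,0)
cv2.imwrite("pics/swept.png",np.hstack([p(a),p(b)]))
E
```

```text
[ 0.51188913 -0.20527834  0.07645844] (np.float64(-0.07900994149264823), np.float64(-0.1913063988672669))
```

View pics/swept.png

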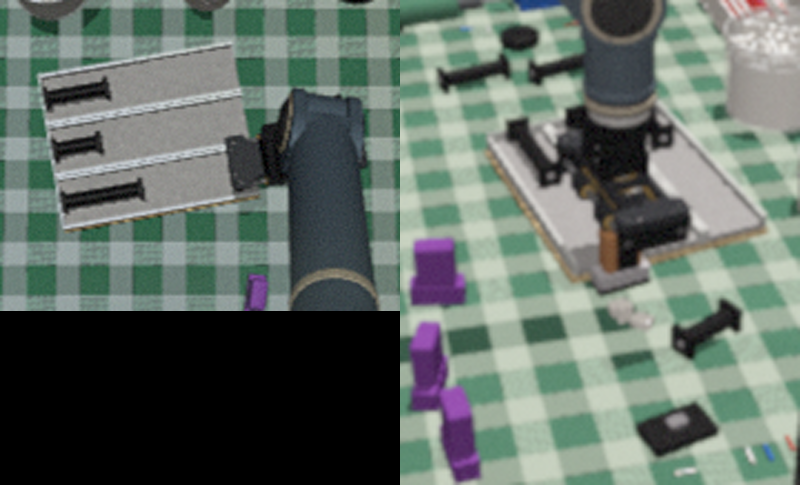

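The row is empty. The offcuts lie in a cluster on the bench at (628,313) in the side view, just past the open end. I'll carry the scraper back to its free spot.

apply_moves:
  series:
    - {"offset": [0, 0, -2], "rotation": [0, 0, 0], "grip": -1}
    - {"offset": [0, 0, -3], "rotation": [0, 0, 0], "grip": -1}
    - {"offset": [0, 0, -2], "rotation": [0, 0, 0], "grip": -1}
    - {"offset": [0, 0, 0], "rotation": [0, 0, 0.15], "grip": -1}
    - {"offset": [0, 0, 0], "rotation": [0, 0, 0.15], "grip": -1}
    - {"offset": [0, 0, 0], "rotation": [0, 0, 0], "grip": -1}

```text
time_s: 8.93
eef_pos: [0.5119, -0.2052, 0.1467]
eef_rot: [[0.992, -0.128, 0.001], [-0.128, -0.992, 0.0], [0.001, -0.0, -1.0]]
ft_force: [0.1, 0.1, -2.1]
opening: 0.024
gripper_force: 29.4
```

```bash
python3 - <<'E'
from go import *
go("back",(.4,-.35),.0575,-.134+np.pi/2)
E
```

```text
back target [ 0.4    -0.35    0.0575] rotvec [-0.    -0.001  0.006] offset cm (after turn) [-9.15 15.84  8.92]
```

apply_moves:
  series:
    - {"offset": [-2.3, 4, 0], "rotation": [0, 0, 0], "grip": -1}
    - {"offset": [-2.3, 4, 0], "rotation": [0, 0, 0], "grip": -1}
    - {"offset": [-2.3, 4, 0], "rotation": [0, 0, 0], "grip": -1}
    - {"offset": [-2.25, 3.85, 0], "rotation": [0, 0, 0], "grip": -1}
    - {"offset": [0, 0, 3], "rotation": [0, 0, 0], "grip": -1}
    - {"offset": [0, 0, 3], "rotation": [0, 0, 0], "grip": -1}
    - {"offset": [0, 0, 1.6], "rotation": [0, 0, 0], "grip": -1}
    - {"offset": [0, 0, 0.8], "rotation": [0, 0, 0], "grip": -1}
    - {"offset": [0, 0, 0.4], "rotation": [0, 0, 0], "grip": -1}
    - {"offset": [0, 0, 0], "rotation": [0, 0, 0], "grip": -1}

```text
time_s: 10.18
eef_pos: [0.401, -0.3514, 0.0588]
eef_rot: [[0.991, -0.13, 0.002], [-0.13, -0.991, -0.0], [0.002, 0.0, -1.0]]
ft_force: [0.6, -0.2, -2.4]
opening: 0.024
gripper_force: 29.4
```

apply_moves:
  series:
    - {"offset": [0, 0, 0.1], "rotation": [0, 0, 0], "grip": -1}
    - {"offset": [0, 0, 0.05], "rotation": [0, 0, 0], "grip": -1}
    - {"offset": [0, 0, 0], "rotation": [0, 0, 0], "grip": -1}

```text
time_s: 10.55
eef_pos: [0.4006, -0.3513, 0.0571]
eef_rot: [[0.991, -0.131, 0.001], [-0.131, -0.991, -0.0], [0.001, -0.0, -1.0]]
ft_force: [0.2, -0.0, -1.9]
opening: 0.0244
gripper_force: 29.4
```

apply_moves:
  series:
    - {"offset": [0, 0, 0.1], "rotation": [0, 0, 0], "grip": -1}
    - {"offset": [0, 0, 0], "rotation": [0, 0, 0], "grip": -1}
    - {"offset": [0, 0, 0], "rotation": [0, 0, 0], "grip": 1}
    - {"offset": [0, 0, 0], "rotation": [0, 0, 0], "grip": 1}
    - {"offset": [0, 0, 0], "rotation": [0, 0, 0], "grip": 1}
    - {"offset": [0, 0, 0], "rotation": [0, 0, 0], "grip": 1}
    - {"offset": [0, 0, 0], "rotation": [0, 0, 0], "grip": 1}
    - {"offset": [0, 0, -3], "rotation": [0, 0, 0], "grip": 1}
    - {"offset": [0, 0, -4], "rotation": [0, 0, 0], "grip": 1}
    - {"offset": [0, 0, 0], "rotation": [0, 0, 0], "grip": 1}

```text
time_s: 11.8
eef_pos: [0.4023, -0.3526, 0.1288]
eef_rot: [[0.991, -0.131, 0.006], [-0.131, -0.991, -0.004], [0.007, 0.003, -1.0]]
ft_force: [0.1, -1.0, -1.2]
opening: 0.0864
gripper_force: 0.0
```

```bash
python3 - <<'E'
from go import *
go("short",(.5814,-.2983),.13,.536+np.pi/2)
E
```

```text
short target [ 0.5814 -0.2983  0.13  ] rotvec [ 0.005 -0.005 -0.667] offset cm (after turn) [18.17  4.48 -0.12]
```

apply_moves:
  series:
    - {"offset": [0, 0, 0], "rotation": [0, 0, -0.167], "grip": 1}
    - {"offset": [0, 0, 0], "rotation": [0, 0, -0.167], "grip": 1}
    - {"offset": [0, 0, 0], "rotation": [0, 0, -0.167], "grip": 1}
    - {"offset": [0, 0, 0], "rotation": [0, 0, -0.166], "grip": 1}
    - {"offset": [4.5, 1.1, 0], "rotation": [0, 0, 0], "grip": 1}
    - {"offset": [4.5, 1.1, 0], "rotation": [0, 0, 0], "grip": 1}
    - {"offset": [4.5, 1.1, 0], "rotation": [0, 0, 0], "grip": 1}
    - {"offset": [4.6, 1.15, 0], "rotation": [0, 0, 0], "grip": 1}
    - {"offset": [0, 0, 0], "rotation": [0, 0, 0], "grip": 1}

```text
time_s: 12.92
eef_pos: [0.5822, -0.2934, 0.1248]
eef_rot: [[0.857, 0.515, 0.002], [0.515, -0.857, 0.003], [0.004, -0.001, -1.0]]
ft_force: [0.2, -0.3, 0.2]
opening: 0.0871
gripper_force: 0.0
```

```bash
cat > look.py <<'E'
from m import *
def shot(tag):
    I={n:robot.get_image(n)[:,:,::-1].copy() for n in("top","side")}
    for n in I: cv2.imwrite(f"pics/{n}_{tag}.png",I[n])
    return I
def fitcol(I,L,p0,z=0,views=("top","side")):
    ms={n:comp(black(I[n]),proj(n,[p0[0],p0[1],z+.015])[0]) for n in views}
    r=fit(ms,col(L),[*p0,z]);return r,[int(m.sum()) for m in ms.values()]
E
python3 - <<'E'
from look import *
from go import *
I=shot("a")
ms={n:comp(orange(I[n]),proj(n,[.401,-.351,.05])[0]) for n in I};print("scr",fit(ms,[SCR[1]],[.401,-.351,-.131,0]),[int(m.sum()) for m in ms.values()])
go("short",(.5814,-.2983),.029,.536+np.pi/2)
E
```

```text
scr (array([ 0.4034, -0.3508, -0.1071,  0.001 ]), np.float64(4.364259309671825)) [48, 268]
short target [ 0.5814 -0.2983  0.029 ] rotvec [-0.002  0.001  0.001] offset cm (after turn) [0.19 0.31 9.56]
```

```bash
python3 - <<'E'
from look import *
J=cv2.imread("pics/side_a.png").astype(int)
print(onplane("side",(269.8,249.6),.008))
s=(J.min(2)>175)&(np.ptp(J,axis=2)<22)
s[:240]=0;s[265:]=0;s[:,:250]=0;s[:,290:]=0
n,l,stt,ce=cv2.connectedComponentsWithStats(s.astype(np.uint8))
for i in range(1,n):print(stt[i],ce[i],onplane("side",ce[i],.008))
E
```

```text
[ 0.5124 -0.2456  0.008 ]
[250 241   7  11  57] [252.6842 245.5614] [ 0.4659 -0.214   0.008 ]
[262 240  21   9  98] [272.4694 243.3163] [ 0.5278 -0.2171  0.008 ]
[272 250   6   3   9] [274.3333 251.2222] [ 0.5238 -0.2565  0.008 ]
[250 252   1   1   1] [250. 252.] [ 0.4515 -0.2432  0.008 ]
[276 253   8   9  55] [280.     257.3818] [ 0.5331 -0.2888  0.008 ]
[250 257  13   8  92] [255.6413 260.6848] [ 0.4595 -0.2871  0.008 ]
```

apply_moves:
  series:
    - {"offset": [0.19, 0.31, 3], "rotation": [0, 0, 0], "grip": 0.15}
    - {"offset": [0, 0, 1.5], "rotation": [0, 0, 0], "grip": 0.15}
    - {"offset": [0, 0, 0], "rotation": [0, 0, 0], "grip": 0.15}
    - {"offset": [0, 0, 0], "rotation": [0, 0, 0], "grip": 0.15}
    - {"offset": [0, 0, 0], "rotation": [0, 0, 0], "grip": 0.15}

```text
time_s: 13.65
eef_pos: [0.5826, -0.2991, 0.0822]
eef_rot: [[0.86, 0.51, 0.003], [0.51, -0.86, -0.001], [0.002, 0.002, -1.0]]
ft_force: [0.1, 1.1, 0.4]
opening: 0.0516
gripper_force: 0.0
```

```bash
python3 - <<'E'
from look import *
from go import *
I=shot("b")
go("short",(.5814,-.2983),.029,.536+np.pi/2)
k=5
o=cv2.resize(I["side"][205:310,215:345],None,fx=k,fy=k,interpolation=cv2.INTER_CUBIC)
t=np.array([.515,-.857])
for d in(-.040,-.025,.025,.040):
    u=((proj("side",[*(np.array([.5814,-.2983])+t*d),.004])[0]-[215,205])*k).astype(int);cv2.circle(o,u.tolist(),4,(0,0,255),1)
cv2.imwrite("pics/b.png",o)
E
```

```text
short target [ 0.5814 -0.2983  0.029 ] rotvec [ 0.002 -0.002 -0.   ] offset cm (after turn) [-0.06 -0.11  5.3 ]
```

View pics/b.png

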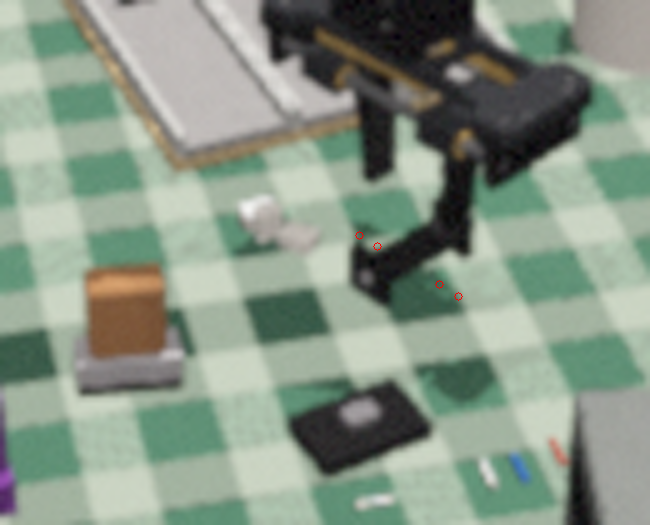

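The side view shows the scraper upright at (130,325) and the offcuts on the bench at (262,218) and (298,237), about 25 mm clear of the nearest finger spot (360,236). The short column lies between the planned finger spots, so I descend and grip.

apply_moves:
  series:
    - {"offset": [-0.06, -0.11, 2], "rotation": [0, 0, 0], "grip": 0.15}
    - {"offset": [0, 0, 2], "rotation": [0, 0, 0], "grip": 0.15}
    - {"offset": [0, 0, 1.3], "rotation": [0, 0, 0], "grip": 0.15}
    - {"offset": [0, 0, 0], "rotation": [0, 0, 0], "grip": -1}
    - {"offset": [0, 0, 0], "rotation": [0, 0, 0], "grip": -1}
    - {"offset": [0, 0, 0], "rotation": [0, 0, 0], "grip": -1}
    - {"offset": [0, 0, 0], "rotation": [0, 0, 0], "grip": -1}
    - {"offset": [0, 0, 0], "rotation": [0, 0, 0], "grip": -1}
    - {"offset": [0, 0, 0], "rotation": [0, 0, 0], "grip": -1}
  grip_force: 15

```text
time_s: 14.88
eef_pos: [0.581, -0.2981, 0.0281]
eef_rot: [[0.86, 0.511, 0.001], [0.511, -0.86, 0.0], [0.001, 0.0, -1.0]]
ft_force: [0.2, 0.6, -1.8]
opening: 0.0214
gripper_force: 14.8
```

apply_moves:
  series:
    - {"offset": [0, 0, -2], "rotation": [0, 0, 0], "grip": -1}
    - {"offset": [0, 0, -3], "rotation": [0, 0, 0], "grip": -1}
    - {"offset": [0, 0, -3], "rotation": [0, 0, 0], "grip": -1}
    - {"offset": [0, 0, 0], "rotation": [0, 0, 0], "grip": -1}

```text
time_s: 15.38
eef_pos: [0.5832, -0.299, 0.1122]
eef_rot: [[0.86, 0.51, 0.008], [0.51, -0.86, -0.003], [0.005, 0.006, -1.0]]
ft_force: [0.1, -0.9, -2.2]
opening: 0.0216
gripper_force: 14.8
```

```bash
python3 - <<'E'
from go import *
go("short",row("short",0,-.045),.046,BA)
E
```

```text
short target [ 0.5655 -0.0479  0.046 ] rotvec [ 9.000e-03 -1.000e-03 -1.202e+00] offset cm (after turn) [25.06  2.43  6.62]
```

apply_moves:
  series:
    - {"offset": [0, 0, 0], "rotation": [0, 0, -0.172], "grip": -1}
    - {"offset": [0, 0, 0], "rotation": [0, 0, -0.172], "grip": -1}
    - {"offset": [0, 0, 0], "rotation": [0, 0, -0.172], "grip": -1}
    - {"offset": [0, 0, 0], "rotation": [0, 0, -0.172], "grip": -1}
    - {"offset": [0, 0, 0], "rotation": [0, 0, -0.172], "grip": -1}
    - {"offset": [0, 0, 0], "rotation": [0, 0, -0.172], "grip": -1}
    - {"offset": [0, 0, 0], "rotation": [0, 0, -0.17], "grip": -1}

```text
time_s: 16.25
eef_pos: [0.5803, -0.298, 0.1074]
eef_rot: [[-0.172, 0.985, -0.0], [0.985, 0.172, 0.001], [0.001, -0.0, -1.0]]
ft_force: [-0.5, -0.2, -1.1]
opening: 0.0219
gripper_force: 14.8
```

apply_moves:
  series:
    - {"offset": [4.2, 0.4, 0], "rotation": [0, 0, 0], "grip": -1}
    - {"offset": [4.2, 0.4, 0], "rotation": [0, 0, 0], "grip": -1}
    - {"offset": [4.2, 0.4, 0], "rotation": [0, 0, 0], "grip": -1}
    - {"offset": [4.2, 0.4, 0], "rotation": [0, 0, 0], "grip": -1}
    - {"offset": [4.2, 0.4, 0], "rotation": [0, 0, 0], "grip": -1}
    - {"offset": [4.1, 0.4, 0], "rotation": [0, 0, 0], "grip": -1}
    - {"offset": [0, 0, 2], "rotation": [0, 0, 0], "grip": -1}
    - {"offset": [0, 0, 1.5], "rotation": [0, 0, 0], "grip": -1}
    - {"offset": [0, 0, 0], "rotation": [0, 0, 0], "grip": -1}
    - {"offset": [0, 0, 0], "rotation": [0, 0, 0], "grip": -1}

```text
time_s: 17.5
eef_pos: [0.5632, -0.0477, 0.073]
eef_rot: [[-0.164, 0.986, 0.001], [0.986, 0.164, 0.0], [-0.0, 0.001, -1.0]]
ft_force: [-0.2, -0.3, -0.5]
opening: 0.0217
gripper_force: 14.8
```

```bash
python3 - <<'E'
from go import *
go("short",row("short",0,-.045),.0463,BA)
E
```

```text
short target [ 0.5655 -0.0479  0.0463] rotvec [ 0.001  0.    -0.002] offset cm (after turn) [-0.05  0.23  2.67]
```

apply_moves:
  series:
    - {"offset": [0, 0.2, 1.2], "rotation": [0, 0, 0], "grip": -1}
    - {"offset": [0, 0, 0.9], "rotation": [0, 0, 0], "grip": -1}
    - {"offset": [0, 0, 0.4], "rotation": [0, 0, 0], "grip": -1}
    - {"offset": [0, 0, 0.1], "rotation": [0, 0, 0], "grip": -1}
    - {"offset": [0, 0, 0], "rotation": [0, 0, 0], "grip": -1}

```text
time_s: 18.12
eef_pos: [0.5651, -0.0462, 0.0472]
eef_rot: [[-0.166, 0.986, 0.001], [0.986, 0.166, 0.0], [-0.0, 0.001, -1.0]]
ft_force: [0.4, 0.5, -0.9]
opening: 0.0215
gripper_force: 14.8
```

apply_moves:
  series:
    - {"offset": [0, 0, 0.05], "rotation": [0, 0, 0], "grip": -1}
    - {"offset": [0, 0, 0.05], "rotation": [0, 0, 0], "grip": -1}
    - {"offset": [0, 0, 0], "rotation": [0, 0, 0], "grip": -1}

```text
time_s: 18.5
eef_pos: [0.565, -0.0463, 0.0462]
eef_rot: [[-0.166, 0.986, 0.001], [0.986, 0.166, 0.0], [-0.0, 0.001, -1.0]]
ft_force: [-0.3, -0.3, -1.3]
opening: 0.0219
gripper_force: 14.8
```

apply_moves:
  series:
    - {"offset": [0, 0, 0], "rotation": [0, 0, 0], "grip": -0.24}
    - {"offset": [0, 0, 0], "rotation": [0, 0, 0], "grip": -0.24}
    - {"offset": [0, 0, 0], "rotation": [0, 0, 0], "grip": -0.24}
    - {"offset": [0, 0, 0], "rotation": [0, 0, 0], "grip": -0.24}
    - {"offset": [0, 0, -1], "rotation": [0, 0, 0], "grip": -0.24}
    - {"offset": [0, 0, -3], "rotation": [0, 0, 0], "grip": -0.24}
    - {"offset": [0, 0, -4], "rotation": [0, 0, 0], "grip": 0.15}
    - {"offset": [0, 0, 0], "rotation": [0, 0, 0], "grip": 0.15}

```text
time_s: 19.5
eef_pos: [0.5673, -0.046, 0.1299]
eef_rot: [[-0.166, 0.986, 0.008], [0.986, 0.166, -0.0], [-0.002, 0.008, -1.0]]
ft_force: [0.7, -0.2, 0.3]
opening: 0.0453
gripper_force: 0.0
```

```bash
python3 - <<'E'
from go import *
go("long",(.5638,.3173),.03,.281+np.pi/2)
print(robot.read_state()["qpos"])
E
```

```text
long target [0.5638 0.3173 0.03  ] rotvec [ 0.008 -0.004  1.457] offset cm (after turn) [  9.74 -35.     9.99]
[ 0.47769538  0.50201263 -0.62009695  1.88285792  0.37723891  0.86620112
 -0.16349144]
```

apply_moves:
  series:
    - {"offset": [0, 0, 0], "rotation": [0, 0, 0.162], "grip": 0.15}
    - {"offset": [0, 0, 0], "rotation": [0, 0, 0.162], "grip": 0.15}
    - {"offset": [0, 0, 0], "rotation": [0, 0, 0.162], "grip": 0.15}
    - {"offset": [0, 0, 0], "rotation": [0, 0, 0.162], "grip": 0.15}
    - {"offset": [0, 0, 0], "rotation": [0, 0, 0.162], "grip": 0.15}
    - {"offset": [0, 0, 0], "rotation": [0, 0, 0.162], "grip": 0.15}
    - {"offset": [0, 0, 0], "rotation": [0, 0, 0.162], "grip": 0.15}
    - {"offset": [0, 0, 0], "rotation": [0, 0, 0.162], "grip": 0.15}
    - {"offset": [0, 0, 0], "rotation": [0, 0, 0.161], "grip": 0.15}

```text
time_s: 20.62
eef_pos: [0.5643, -0.0463, 0.1256]
eef_rot: [[0.962, 0.272, -0.0], [0.272, -0.962, 0.0], [-0.0, -0.0, -1.0]]
ft_force: [0.3, 0.1, -0.5]
opening: 0.0497
gripper_force: 0.0
```

apply_moves:
  series:
    - {"offset": [1.2, -4.3, 0], "rotation": [0, 0, 0], "grip": 0.15}
    - {"offset": [1.2, -4.4, 0], "rotation": [0, 0, 0], "grip": 0.15}
    - {"offset": [1.2, -4.4, 0], "rotation": [0, 0, 0], "grip": 0.15}
    - {"offset": [1.2, -4.4, 0], "rotation": [0, 0, 0], "grip": 0.15}
    - {"offset": [1.2, -4.4, 0], "rotation": [0, 0, 0], "grip": 0.15}
    - {"offset": [1.2, -4.4, 0], "rotation": [0, 0, 0], "grip": 0.15}
    - {"offset": [1.3, -4.4, 0], "rotation": [0, 0, 0], "grip": 0.15}
    - {"offset": [1.3, -4.3, 0], "rotation": [0, 0, 0], "grip": 0.15}
    - {"offset": [0, 0, 3], "rotation": [0, 0, 0], "grip": 0.15}
    - {"offset": [0, 0, 0], "rotation": [0, 0, 0], "grip": 0.15}

```text
time_s: 21.88
eef_pos: [0.56, 0.3161, 0.0933]
eef_rot: [[0.961, 0.278, -0.005], [0.278, -0.961, -0.004], [-0.005, 0.002, -1.0]]
ft_force: [-0.9, -0.4, 0.2]
opening: 0.0503
gripper_force: 0.0
```

```bash
python3 - <<'E'
from look import *
from go import *
I=shot("c")
p=row("short",0,-.045)
print("short",fitcol(I,.075,[*p,BA+np.pi/2],.018),p)
go("long",(.5638,.3173),.029,.281+np.pi/2)
print(robot.read_state()["qpos"])
E
```

```text
short ((array([ 0.5637, -0.0464,  1.6939,  0.0192]), np.float64(0.5254658385093167)), [160, 137]) [ 0.5655 -0.0479]
long target [0.5638 0.3173 0.029 ] rotvec [ 0.001  0.    -0.001] offset cm (after turn) [ 0.19 -0.06  6.69]
[-0.3685  0.5953 -0.2954  1.7295  0.2204  0.8497 -2.0532]
```

apply_moves:
  series:
    - {"offset": [0.19, -0.06, 2.5], "rotation": [0, 0, 0], "grip": 0.15}
    - {"offset": [0, 0, 2.5], "rotation": [0, 0, 0], "grip": 0.15}
    - {"offset": [0, 0, 1.4], "rotation": [0, 0, 0], "grip": 0.15}
    - {"offset": [0, 0, 0], "rotation": [0, 0, 0], "grip": 0.15}

```text
time_s: 22.48
eef_pos: [0.5638, 0.3176, 0.0319]
eef_rot: [[0.961, 0.276, 0.0], [0.276, -0.961, -0.001], [0.0, 0.001, -1.0]]
ft_force: [0.8, 0.4, 0.6]
opening: 0.0504
gripper_force: 0.0
```

apply_moves:
  series:
    - {"offset": [0, 0, 0], "rotation": [0, 0, 0], "grip": -1}
    - {"offset": [0, 0, 0], "rotation": [0, 0, 0], "grip": -1}
    - {"offset": [0, 0, 0], "rotation": [0, 0, 0], "grip": -1}
    - {"offset": [0, 0, 0], "rotation": [0, 0, 0], "grip": -1}
    - {"offset": [0, 0, 0], "rotation": [0, 0, 0], "grip": -1}
    - {"offset": [0, 0, 0], "rotation": [0, 0, 0], "grip": -1}

```text
time_s: 23.22
eef_pos: [0.564, 0.3185, 0.0326]
eef_rot: [[0.961, 0.277, 0.002], [0.277, -0.961, 0.0], [0.002, 0.0, -1.0]]
ft_force: [0.2, -0.4, 3.2]
opening: 0.0212
gripper_force: 15.0
```

apply_moves:
  series:
    - {"offset": [0, 0, -1.5], "rotation": [0, 0, 0], "grip": -1}
    - {"offset": [0, 0, -3], "rotation": [0, 0, 0], "grip": -1}
    - {"offset": [0, 0, -3.5], "rotation": [0, 0, 0], "grip": -1}
    - {"offset": [0, 0, 0], "rotation": [0, 0, 0], "grip": -1}

```text
time_s: 23.72
eef_pos: [0.5655, 0.3195, 0.1159]
eef_rot: [[0.961, 0.277, 0.007], [0.277, -0.961, 0.004], [0.008, -0.002, -1.0]]
ft_force: [0.9, -0.8, -0.3]
opening: 0.021
gripper_force: 15.0
```

```bash
python3 - <<'E'
from look import *
from go import *
I=shot("d");e=robot.read_state()["eef_pos"]
print(fitcol(I,.125,[*e[:2],.281],e[2]-.0326,("side",)))
go("long",row("long",0,-.064),.0505,BA)
E
```

```text
((array([0.5636, 0.3131, 0.3671, 0.0855]), np.float64(0.8495000883236178)), [1109])
long target [ 0.4902 -0.0798  0.0505] rotvec [ 0.001 -0.001 -1.457] offset cm (after turn) [-38.   -13.84   6.19]
```

apply_moves:
  series:
    - {"offset": [0, 0, 0], "rotation": [0, 0, -0.162], "grip": -1}
    - {"offset": [0, 0, 0], "rotation": [0, 0, -0.162], "grip": -1}
    - {"offset": [0, 0, 0], "rotation": [0, 0, -0.162], "grip": -1}
    - {"offset": [0, 0, 0], "rotation": [0, 0, -0.162], "grip": -1}
    - {"offset": [0, 0, 0], "rotation": [0, 0, -0.162], "grip": -1}
    - {"offset": [0, 0, 0], "rotation": [0, 0, -0.162], "grip": -1}
    - {"offset": [0, 0, 0], "rotation": [0, 0, -0.162], "grip": -1}
    - {"offset": [0, 0, 0], "rotation": [0, 0, -0.162], "grip": -1}
    - {"offset": [0, 0, 0], "rotation": [0, 0, -0.161], "grip": -1}

```text
time_s: 24.95
eef_pos: [0.5628, 0.3175, 0.1104]
eef_rot: [[-0.172, 0.985, -0.002], [0.985, 0.172, -0.001], [-0.001, -0.002, -1.0]]
ft_force: [-0.3, 0.9, -0.3]
opening: 0.0218
gripper_force: 15.0
```

apply_moves:
  series:
    - {"offset": [-4.2, -1.5, 0], "rotation": [0, 0, 0], "grip": -1}
    - {"offset": [-4.2, -1.5, 0], "rotation": [0, 0, 0], "grip": -1}
    - {"offset": [-4.2, -1.5, 0], "rotation": [0, 0, 0], "grip": -1}
    - {"offset": [-4.2, -1.5, 0], "rotation": [0, 0, 0], "grip": -1}
    - {"offset": [-4.2, -1.5, 0], "rotation": [0, 0, 0], "grip": -1}
    - {"offset": [-4.2, -1.5, 0], "rotation": [0, 0, 0], "grip": -1}
    - {"offset": [-4.2, -1.6, 0], "rotation": [0, 0, 0], "grip": -1}
    - {"offset": [-4.3, -1.6, 0], "rotation": [0, 0, 0], "grip": -1}
    - {"offset": [-4.3, -1.6, 0], "rotation": [0, 0, 0], "grip": -1}
    - {"offset": [0, 0, 0], "rotation": [0, 0, 0], "grip": -1}

```text
time_s: 26.2
eef_pos: [0.4887, -0.0839, 0.1105]
eef_rot: [[-0.159, 0.987, -0.003], [0.987, 0.159, -0.001], [-0.001, -0.003, -1.0]]
ft_force: [0.2, 0.6, -0.4]
opening: 0.0212
gripper_force: 15.0
```

```bash
python3 - <<'E'
from go import *
go("long",row("long",0,-.064),.0505,BA)
s=robot.read_state();print(s["qpos"],s["ft_force"],s["opening"])
E
```

```text
long target [ 0.4902 -0.0798  0.0505] rotvec [-0.003  0.001 -0.008] offset cm (after turn) [0.37 0.22 6.  ]
[ 0.6365349   0.44629255 -0.68710838  2.05270759  0.40190447  0.77932552
 -0.13586192] [ 0.22826129  0.63011861 -0.37262495] 0.02122875750605009
```

apply_moves:
  series:
    - {"offset": [0.3, 0.2, 1.5], "rotation": [0, 0, -0.005], "grip": -1}
    - {"offset": [0, 0, 2], "rotation": [0, 0, 0], "grip": -1}
    - {"offset": [0, 0, 1], "rotation": [0, 0, 0], "grip": -1}
    - {"offset": [0, 0, 0.8], "rotation": [0, 0, 0], "grip": -1}
    - {"offset": [0, 0, 0.4], "rotation": [0, 0, 0], "grip": -1}
    - {"offset": [0, 0, 0.1], "rotation": [0, 0, 0], "grip": -1}
    - {"offset": [0, 0, 0], "rotation": [0, 0, 0], "grip": -1}
    - {"offset": [0, 0, 0], "rotation": [0, 0, 0], "grip": -1}

```text
time_s: 27.2
eef_pos: [0.4926, -0.0762, 0.0544]
eef_rot: [[-0.171, 0.985, 0.002], [0.985, 0.171, -0.0], [-0.0, 0.002, -1.0]]
ft_force: [-0.7, 0.3, -1.3]
opening: 0.0215
gripper_force: 15.0
```

```bash
python3 - <<'E'
from go import *
go("long",row("long",0,-.064),.0505,BA)
s=robot.read_state();print(s["ft_force"],s["opening"])
E
```

```text
long target [ 0.4902 -0.0798  0.0505] rotvec [0.002 0.    0.005] offset cm (after turn) [-0.32 -0.29  0.39]
[-0.65785169  0.34600001 -1.29480158] 0.021483136762002666
```

apply_moves:
  series:
    - {"offset": [-0.2, -0.2, 0.2], "rotation": [0, 0, 0], "grip": -1}
    - {"offset": [0, 0, 0.1], "rotation": [0, 0, 0], "grip": -1}
    - {"offset": [0, 0, 0.05], "rotation": [0, 0, 0], "grip": -1}
    - {"offset": [0, 0, 0], "rotation": [0, 0, 0], "grip": -1}

```text
time_s: 27.7
eef_pos: [0.4906, -0.0786, 0.0506]
eef_rot: [[-0.171, 0.985, 0.001], [0.985, 0.171, -0.0], [-0.0, 0.001, -1.0]]
ft_force: [-0.1, -1.0, 1.4]
opening: 0.0214
gripper_force: 15.0
```

Touching the floor (force turned to +1.4 N), so I release.

apply_moves:
  series:
    - {"offset": [0, 0, 0], "rotation": [0, 0, 0], "grip": -0.24}
    - {"offset": [0, 0, 0], "rotation": [0, 0, 0], "grip": -0.24}
    - {"offset": [0, 0, 0], "rotation": [0, 0, 0], "grip": -0.24}
    - {"offset": [0, 0, 0], "rotation": [0, 0, 0], "grip": -0.24}
    - {"offset": [0, 0, -1], "rotation": [0, 0, 0], "grip": -0.24}
    - {"offset": [0, 0, -3], "rotation": [0, 0, 0], "grip": -0.24}
    - {"offset": [0, 0, -4], "rotation": [0, 0, 0], "grip": 0.15}
    - {"offset": [0, 0, 0], "rotation": [0, 0, 0], "grip": 0.15}

```text
time_s: 28.7
eef_pos: [0.4929, -0.0784, 0.1338]
eef_rot: [[-0.171, 0.985, 0.008], [0.985, 0.171, -0.001], [-0.003, 0.007, -1.0]]
ft_force: [-0.6, 0.4, -0.0]
opening: 0.0456
gripper_force: 0.0
```

```bash
python3 - <<'E'
from look import *
from go import *
I=shot("e")
print(fitcol(I,.1,[.427,.3217,.225]))
go("mid",(.427,.3217),.03,.223+np.pi/2)
E
```

```text
((array([ 0.4267,  0.3225,  0.2404, -0.004 ]), np.float64(1.0971246198284381)), [227, 2078])
mid target [0.427  0.3217 0.03  ] rotvec [ 0.002 -0.001  1.519] offset cm (after turn) [  2.65 -40.46  10.1 ]
```

apply_moves:
  series:
    - {"offset": [0, 0, 0], "rotation": [0, 0, 0.169], "grip": 0.15}
    - {"offset": [0, 0, 0], "rotation": [0, 0, 0.169], "grip": 0.15}
    - {"offset": [0, 0, 0], "rotation": [0, 0, 0.169], "grip": 0.15}
    - {"offset": [0, 0, 0], "rotation": [0, 0, 0.169], "grip": 0.15}
    - {"offset": [0, 0, 0], "rotation": [0, 0, 0.169], "grip": 0.15}
    - {"offset": [0, 0, 0], "rotation": [0, 0, 0.169], "grip": 0.15}
    - {"offset": [0, 0, 0], "rotation": [0, 0, 0.169], "grip": 0.15}
    - {"offset": [0, 0, 0], "rotation": [0, 0, 0.169], "grip": 0.15}
    - {"offset": [0, 0, 0], "rotation": [0, 0, 0.167], "grip": 0.15}

```text
time_s: 29.92
eef_pos: [0.4896, -0.0784, 0.1293]
eef_rot: [[0.976, 0.217, -0.002], [0.217, -0.976, 0.0], [-0.002, -0.001, -1.0]]
ft_force: [1.0, 0.4, -0.3]
opening: 0.0497
gripper_force: 0.0
```

apply_moves:
  series:
    - {"offset": [0.3, -4.5, 0], "rotation": [0, 0, 0], "grip": 0.15}
    - {"offset": [0.3, -4.5, 0], "rotation": [0, 0, 0], "grip": 0.15}
    - {"offset": [0.3, -4.5, 0], "rotation": [0, 0, 0], "grip": 0.15}
    - {"offset": [0.3, -4.5, 0], "rotation": [0, 0, 0], "grip": 0.15}
    - {"offset": [0.3, -4.5, 0], "rotation": [0, 0, 0], "grip": 0.15}
    - {"offset": [0.3, -4.5, 0], "rotation": [0, 0, 0], "grip": 0.15}
    - {"offset": [0.3, -4.5, 0], "rotation": [0, 0, 0], "grip": 0.15}
    - {"offset": [0.3, -4.5, 0], "rotation": [0, 0, 0], "grip": 0.15}
    - {"offset": [0.3, -4.4, 0], "rotation": [0, 0, 0], "grip": 0.15}
    - {"offset": [0, 0, 3], "rotation": [0, 0, 0], "grip": 0.15}

```text
time_s: 31.18
eef_pos: [0.4266, 0.3268, 0.1011]
eef_rot: [[0.974, 0.228, 0.003], [0.228, -0.974, 0.005], [0.004, -0.004, -1.0]]
ft_force: [0.1, 0.2, -0.0]
opening: 0.0501
gripper_force: 0.0
```

apply_moves:
  series:
    - {"offset": [0, 0, 0], "rotation": [0, 0, 0], "grip": 0.15}
    - {"offset": [0, 0, 0], "rotation": [0, 0, 0], "grip": 0.15}
    - {"offset": [0, 0, 0], "rotation": [0, 0, 0], "grip": 0.15}

```text
time_s: 31.55
eef_pos: [0.428, 0.3211, 0.1012]
eef_rot: [[0.975, 0.221, 0.002], [0.221, -0.975, 0.001], [0.002, -0.0, -1.0]]
ft_force: [0.5, -0.5, -0.6]
opening: 0.0498
gripper_force: 0.0
```

```bash
python3 - <<'E'
from look import *
from go import *
I=shot("f")
for n,L,y in(("short",.075,-.045),("long",.125,-.064)):
    p=row(n,0,y);r=fitcol(I,L,[*p,BA+np.pi/2],.018);x=st(r[0][0]);print(n,r,"row x,y",x[0]-RX[n],x[1])
go("mid",(.427,.3217),.028,.223+np.pi/2)
s=robot.read_state();print(s["qpos"])
E
```

```text
short ((array([ 0.563 , -0.0465,  1.6888,  0.0189]), np.float64(0.5492581200962593)), [161, 135]) row x,y -0.0022494961630093614 -0.04327342808393565
long ((array([ 0.4888, -0.0785,  1.7618,  0.0221]), np.float64(0.7174785786888153)), [262, 340]) row x,y -0.0012086545521690084 -0.06246300990025908
mid target [0.427  0.3217 0.028 ] rotvec [-0.    -0.002 -0.   ] offset cm (after turn) [-0.08 -0.06  7.33]
[-0.3667  0.4632 -0.4528  1.984   0.2909  0.7547 -2.3395]
```

Both placed columns sit in their rows. Now I grip the mid column.

apply_moves:
  series:
    - {"offset": [-0.08, -0.06, 2.7], "rotation": [0, 0, 0], "grip": 0.15}
    - {"offset": [0, 0, 2.7], "rotation": [0, 0, 0], "grip": 0.15}
    - {"offset": [0, 0, 1.8], "rotation": [0, 0, 0], "grip": 0.15}
    - {"offset": [0, 0, 0], "rotation": [0, 0, 0], "grip": 0.15}
    - {"offset": [0, 0, 0], "rotation": [0, 0, 0], "grip": -1}
    - {"offset": [0, 0, 0], "rotation": [0, 0, 0], "grip": -1}
    - {"offset": [0, 0, 0], "rotation": [0, 0, 0], "grip": -1}
    - {"offset": [0, 0, 0], "rotation": [0, 0, 0], "grip": -1}
    - {"offset": [0, 0, 0], "rotation": [0, 0, 0], "grip": -1}
    - {"offset": [0, 0, 0], "rotation": [0, 0, 0], "grip": -1}

```text
time_s: 32.9
eef_pos: [0.4268, 0.3224, 0.029]
eef_rot: [[0.975, 0.222, 0.002], [0.222, -0.975, 0.001], [0.002, -0.0, -1.0]]
ft_force: [0.0, 0.2, 5.7]
opening: 0.0216
gripper_force: 15.0
```

apply_moves:
  series:
    - {"offset": [0, 0, -1.5], "rotation": [0, 0, 0], "grip": -1}
    - {"offset": [0, 0, -3], "rotation": [0, 0, 0], "grip": -1}
    - {"offset": [0, 0, -3.8], "rotation": [0, 0, 0], "grip": -1}
    - {"offset": [0, 0, 0], "rotation": [0, 0, 0], "grip": -1}

```text
time_s: 33.4
eef_pos: [0.4278, 0.323, 0.1145]
eef_rot: [[0.975, 0.222, 0.006], [0.222, -0.975, 0.004], [0.006, -0.002, -1.0]]
ft_force: [-0.5, -0.8, -2.3]
opening: 0.0217
gripper_force: 15.0
```

```bash
python3 - <<'E'
from go import *
go("mid",row("mid",0,-.055),.0475,BA)
E
```

```text
mid target [ 0.6455 -0.0445  0.0475] rotvec [ 0.003 -0.007 -1.514] offset cm (after turn) [-39.86  15.36   6.7 ]
```

apply_moves:
  series:
    - {"offset": [0, 0, 0], "rotation": [0, 0, -0.168], "grip": -1}
    - {"offset": [0, 0, 0], "rotation": [0, 0, -0.168], "grip": -1}
    - {"offset": [0, 0, 0], "rotation": [0, 0, -0.168], "grip": -1}
    - {"offset": [0, 0, 0], "rotation": [0, 0, -0.168], "grip": -1}
    - {"offset": [0, 0, 0], "rotation": [0, 0, -0.168], "grip": -1}
    - {"offset": [0, 0, 0], "rotation": [0, 0, -0.168], "grip": -1}
    - {"offset": [0, 0, 0], "rotation": [0, 0, -0.168], "grip": -1}
    - {"offset": [0, 0, 0], "rotation": [0, 0, -0.168], "grip": -1}
    - {"offset": [0, 0, 0], "rotation": [0, 0, -0.17], "grip": -1}

```text
time_s: 34.52
eef_pos: [0.4258, 0.3209, 0.1105]
eef_rot: [[-0.172, 0.985, -0.001], [0.985, 0.172, -0.001], [-0.001, -0.001, -1.0]]
ft_force: [0.2, 0.7, -0.9]
opening: 0.0215
gripper_force: 15.0
```

apply_moves:
  series:
    - {"offset": [-4.4, 1.7, 0], "rotation": [0, 0, 0], "grip": -1}
    - {"offset": [-4.4, 1.7, 0], "rotation": [0, 0, 0], "grip": -1}
    - {"offset": [-4.4, 1.7, 0], "rotation": [0, 0, 0], "grip": -1}
    - {"offset": [-4.4, 1.7, 0], "rotation": [0, 0, 0], "grip": -1}
    - {"offset": [-4.4, 1.7, 0], "rotation": [0, 0, 0], "grip": -1}
    - {"offset": [-4.4, 1.7, 0], "rotation": [0, 0, 0], "grip": -1}
    - {"offset": [-4.4, 1.7, 0], "rotation": [0, 0, 0], "grip": -1}
    - {"offset": [-4.5, 1.7, 0], "rotation": [0, 0, 0], "grip": -1}
    - {"offset": [-4.5, 1.7, 0], "rotation": [0, 0, 0], "grip": -1}
    - {"offset": [0, 0, 1], "rotation": [0, 0, 0], "grip": -1}

```text
time_s: 35.78
eef_pos: [0.6447, -0.0513, 0.1003]
eef_rot: [[-0.158, 0.987, 0.001], [0.987, 0.158, -0.002], [-0.003, 0.001, -1.0]]
ft_force: [-0.2, 0.1, -1.1]
opening: 0.0214
gripper_force: 15.0
```

apply_moves:
  series:
    - {"offset": [0, 0, 2], "rotation": [0, 0, 0], "grip": -1}
    - {"offset": [0, 0, 0], "rotation": [0, 0, 0], "grip": -1}
    - {"offset": [0, 0, 0], "rotation": [0, 0, 0], "grip": -1}

```text
time_s: 36.15
eef_pos: [0.643, -0.0436, 0.0816]
eef_rot: [[-0.169, 0.986, 0.0], [0.986, 0.169, 0.001], [0.001, 0.001, -1.0]]
ft_force: [-0.3, 0.3, -1.6]
opening: 0.0217
gripper_force: 15.0
```

```bash
python3 - <<'E'
from go import *
go("mid",row("mid",0,-.055),.047,BA)
E
```

```text
mid target [ 0.6455 -0.0445  0.047 ] rotvec [ 0.001 -0.001  0.002] offset cm (after turn) [-0.13  0.23  3.46]
```

apply_moves:
  series:
    - {"offset": [-0.1, 0.2, 1.5], "rotation": [0, 0, 0], "grip": -1}
    - {"offset": [0, 0, 1], "rotation": [0, 0, 0], "grip": -1}
    - {"offset": [0, 0, 0.6], "rotation": [0, 0, 0], "grip": -1}
    - {"offset": [0, 0, 0.2], "rotation": [0, 0, 0], "grip": -1}
    - {"offset": [0, 0, 0], "rotation": [0, 0, 0], "grip": -1}
    - {"offset": [0, 0, 0], "rotation": [0, 0, 0], "grip": -1}

```text
time_s: 36.9
eef_pos: [0.6459, -0.0457, 0.0491]
eef_rot: [[-0.166, 0.986, 0.002], [0.986, 0.166, 0.0], [-0.0, 0.002, -1.0]]
ft_force: [0.4, 0.4, -0.0]
opening: 0.0214
gripper_force: 15.0
```

apply_moves:
  series:
    - {"offset": [0, 0, 0.1], "rotation": [0, 0, 0], "grip": -1}
    - {"offset": [0, 0, 0.05], "rotation": [0, 0, 0], "grip": -1}
    - {"offset": [0, 0, 0], "rotation": [0, 0, 0], "grip": -1}

```text
time_s: 37.28
eef_pos: [0.6457, -0.0458, 0.0472]
eef_rot: [[-0.166, 0.986, 0.001], [0.986, 0.166, 0.0], [-0.0, 0.001, -1.0]]
ft_force: [-0.1, -1.1, -1.4]
opening: 0.0218
gripper_force: 15.0
```

apply_moves:
  series:
    - {"offset": [0, 0, 0.06], "rotation": [0, 0, 0], "grip": -1}
    - {"offset": [0, 0, 0], "rotation": [0, 0, 0], "grip": -1}
    - {"offset": [0, 0, 0], "rotation": [0, 0, 0], "grip": -0.24}
    - {"offset": [0, 0, 0], "rotation": [0, 0, 0], "grip": -0.24}
    - {"offset": [0, 0, 0], "rotation": [0, 0, 0], "grip": -0.24}
    - {"offset": [0, 0, 0], "rotation": [0, 0, 0], "grip": -0.24}
    - {"offset": [0, 0, -1], "rotation": [0, 0, 0], "grip": -0.24}
    - {"offset": [0, 0, -3], "rotation": [0, 0, 0], "grip": -0.24}
    - {"offset": [0, 0, -4], "rotation": [0, 0, 0], "grip": -0.24}
    - {"offset": [0, 0, -4], "rotation": [0, 0, 0], "grip": -0.24}

```text
time_s: 38.52
eef_pos: [0.6455, -0.0456, 0.1685]
eef_rot: [[-0.167, 0.986, 0.002], [0.986, 0.167, 0.0], [0.0, 0.002, -1.0]]
ft_force: [-0.2, -1.2, -0.1]
opening: 0.0328
gripper_force: 0.0
```

apply_moves:
  series:
    - {"offset": [4.5, -1.5, -1], "rotation": [0, 0, 0], "grip": -0.24}
    - {"offset": [4.5, -1.5, -1], "rotation": [0, 0, 0], "grip": -0.24}
    - {"offset": [4.5, -1.5, 0], "rotation": [0, 0, 0], "grip": -0.24}
    - {"offset": [4.5, -1.5, 0], "rotation": [0, 0, 0], "grip": -0.24}
    - {"offset": [4.5, -1.5, 0], "rotation": [0, 0, 0], "grip": -0.24}
    - {"offset": [4.5, -1.5, 0], "rotation": [0, 0, 0], "grip": -0.24}
    - {"offset": [4.5, -1.5, 0], "rotation": [0, 0, 0], "grip": -0.24}
    - {"offset": [4.5, -1.5, 0], "rotation": [0, 0, 0], "grip": -0.24}
    - {"offset": [0, 0, 0], "rotation": [0, 0, 0], "grip": -0.24}
    - {"offset": [0, 0, 0], "rotation": [0, 0, 0], "grip": -0.24}

```text
time_s: 39.78
eef_pos: [0.4676, 0.2889, 0.1868]
eef_rot: [[-0.166, 0.986, 0.002], [0.986, 0.166, -0.0], [-0.001, 0.002, -1.0]]
ft_force: [0.5, 0.3, 0.0]
opening: 0.0328
gripper_force: 0.0
```

```bash
python3 - <<'E'
from look import *
from go import *
I=shot("g")
for n,L,y in(("short",.075,-.045),("long",.125,-.064),("mid",.1,-.055)):
    p=row(n,0,y);r=fitcol(I,L,[*p,BA+np.pi/2],.018);x=st(r[0][0]);print(n,r,"row x,y",x[0]-RX[n],x[1])
ms={n:comp(orange(I[n]),proj(n,[.401,-.351,.05])[0]) for n in I};print("scr",fit(ms,[SCR[1]],[.401,-.351,-.131,0]),[int(m.sum()) for m in ms.values()])
a=cv2.resize(I["top"][120:260,190:390],(800,560),interpolation=cv2.INTER_CUBIC)[:,:]
b=cv2.resize(I["side"][140:300,205:325],(420,560),interpolation=cv2.INTER_CUBIC)
o=np.hstack([cv2.resize(a,(430,301)),np.zeros((301,0,3),np.uint8)]);o=cv2.copyMakeBorder(o,0,259,0,0,0);z=cv2.resize(I["top"][170:225,275:365],(424,259),interpolation=cv2.INTER_CUBIC);o[301:,:424]=z
cv2.imwrite("pics/end.png",np.hstack([o,cv2.resize(b,(360,480)) if 0 else b[:,:370]]))
E
```

```text
short ((array([ 0.5635, -0.0466,  1.7166,  0.019 ]), np.float64(0.5479435764075451)), [160, 135]) row x,y -0.0017114403227523958 -0.043421168492740095
long ((array([ 0.4886, -0.0782,  1.7671,  0.0212]), np.float64(0.7206513465762996)), [262, 343]) row x,y -0.0013133791068286188 -0.06217857711640722
mid ((array([ 0.6447, -0.0488,  1.7272,  0.0189]), np.float64(0.5594728960766697)), [209, 158]) row x,y -0.001552034112473108 -0.059048963381153736
scr (array([ 0.401 , -0.3539, -0.1375,  0.0024]), np.float64(0.7195128247377383)) [101, 279]
```

View pics/end.png

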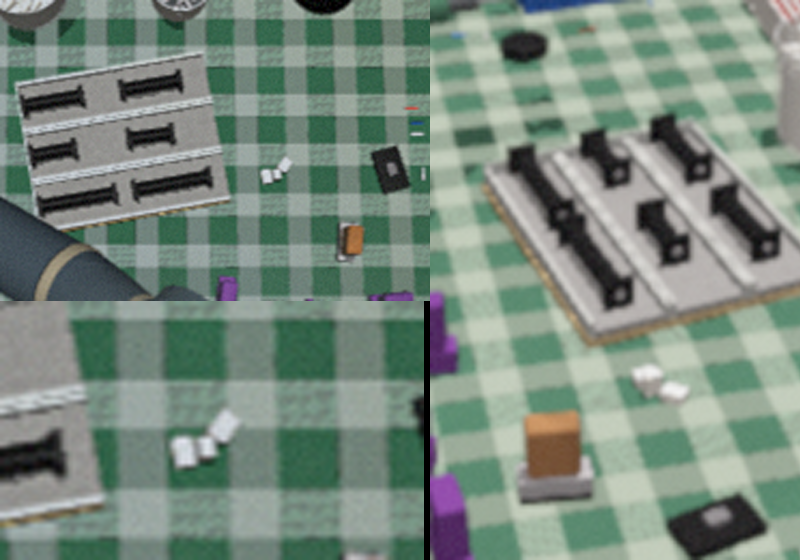

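The final view shows each column in the row of its length: mid (152,85), short (150,136) and long (172,183). The three offcuts lie on the bench at (267,176), (278,173) and (286,164), the scraper is upright at (350,240), and the bystanders are in place. I hand in.

```bash
python3 -c "
from rig import robot
print(robot.finish_job())"
```

```text
the job is handed in; nothing more can be done
None
```

The job is handed in, with no verdict returned: the offcuts are swept onto the bench, the scraper is standing upright there again, and all three columns lie in the rows of their length, as the last pictures show.

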